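Refit the washed dough guide on a bench sheeter

TASK

Fit the washed loose blue guide back on the sheeter's sloping slide as a mirror image of its fitted twin: fence towards the middle of the slide, foot flat on it with its lower end against the front lip, and the hole in its foot over the outer of the slide's two open holes. Let go of the guide, then thread the red-knobbed thumbscrew from the rack down through both holes until its collar sits flat on the foot, and let go. Leave everything else on the table where it is.

Things in the scene. Friction and masses are not known exactly. Their poses are not given: they have to be found in the camera images.
- slide_hole (a point): Fixed: centre of the mouth, on the upper surface, of the outer of the two open 12 mm holes in the sheeter's sloping aluminium slide (the inner one is 30 mm nearer the middle). x: straight up the slope, away from the robot; y: sideways, to the left and outwards; z: square out of the slide, along the hole. The front lip's inner face is at x = -55 mm, the left side rail (10 mm high) at y = +51.
- slide: Fixed sloping slide of the sheeter, 280 mm wide (y), 200 mm long (x, up the slope), 12 mm thick, open below; it slopes 32 deg, low end towards the robot. Origin: middle of its low end, on the upper surface, at the inner face of the front lip, which stands 8 mm above the surface. Axes as slide_hole. A twin guide is screwed down on its right half, its fence's inner face at y = -40 mm and 54 mm high.
- sheeter: Fixed white hand-cranked dough sheeter, 320 mm wide, turned up to 9 deg; origin at the centre of its underside, x away from the robot, y left. Cheeks (x from 25 to 185 mm, y = +-152) and, between them above the slide's upper end, two rollers and a finger guard (x from 35 mm on) reach 230 mm high. The slide's low end is at x = -140 mm, 48 mm high; a crank sticks out on the right to y = -252.
- guide_fence (a point): Loose blue plastic guide, 130 g, L-shaped: foot 110 x 70 x 6 mm (x, y, z) and along one long edge an upright fence 110 x 10 mm, from 6 to 54 mm above the foot's underside. Point: centre of the fence, 30 mm above the underside. x along the fence, y from the fence towards the hole (foot from -5 to +65 mm), z up. Starts on its foot on a 4 mm thick white mat. Fitted, x, y, z point as those of slide_hole.
- guide_hole (a point): Centre of the 12 mm hole in the loose guide's foot, on the foot's underside; 44 mm in y from the fence's centre plane and half-way along its length, 55 mm from either end. Axes as guide_fence. With the foot's lower end against the front lip it comes level with slide_hole along the slope.
- screw_knob (a point): Red-knobbed thumbscrew, 45 g, upright in one of the rack's three holes (varies). Point: middle of its knob, 24 mm above the collar's underside; z up its axis. Knob 22 mm diameter, from 10 to 38 mm above that underside; steel collar 26 mm, 4 mm thick; below, a smooth 9 mm shank 31 mm long, its last 8 mm tapering to 5 mm. Quick-fit: it slides in and out of the holes without turning.
- screw_seat (a point): Centre of the underside of the red thumbscrew's collar, 24 mm below screw_knob along its axis. Fitted, it lies 6 mm out from slide_hole, the thickness of the foot.
- screw_tip (a point): Tip of the red thumbscrew's shank, 31 mm below screw_seat.
- guide: The loose guide as a body; its origin is the centre of the underside of its foot, 30 mm in y from the fence's centre plane. Axes as guide_fence.
- screw: The red thumbscrew as a body; its origin is screw_seat.
- rack: Fixed grey block 170 x 60 x 42 mm (x, y, z) with three holes in a row along its x, 50 mm apart, in which three thumbscrews stand, collars on its top; origin at the centre of its underside. It stands to one side of the sheeter and the white mat with the guide to the other; which side is which varies.
- screw_black_knob (a point): Bystander: like the red thumbscrew but with a black knob, in the rack; middle of its knob.
- screw_green_knob (a point): Bystander: like the red thumbscrew but with a green knob, in the rack; middle of its knob.
- cutter_mid (a point): Bystander: round steel pastry cutter, 60 mm diameter, 38 mm high, standing beyond the white mat; its centre, half-way up.
- jar_mid (a point): Bystander: amber jar, 72 mm diameter, 105 mm high; its centre, half-way up.
- bottle_mid (a point): Bystander: clear bottle, 62 mm diameter, 180 mm high, standing in front of the right half of the slide; its centre, half-way up.
- palette_mid (a point): Bystander: wooden-handled steel spatula, 240 mm long, lying between the robot and the sheeter; the middle of its length.
Things that resemble listed ones, but are neither listed nor needed, are in the scene too. Of the things shaped like the screw, the red one is meant.

How it is judged:
On the way, in this order (a step that is already met when the one before it is completed fails the run):
1. the guide lies flat on the slide, fence towards the middle, its hole lined up with the outer hole to within 5 mm, and the fingers have let go of it, before the thumbscrew comes (x of guide_hole in the frame of slide_hole between -0.005 and 0.005 m and y of guide_hole in the frame of slide_hole between -0.005 and 0.005 m and z of guide_hole in the frame of slide_hole between -0.003 and 0.003 m and y of guide_fence in the frame of slide_hole below -0.034 m and angle between the z axis of guide_hole and the z axis of slide_hole, either way round below 0.06 rad and angle between the x axis of guide_hole and the x axis of slide_hole, either way round below 0.1 rad and contact force between the fingers and guide below 0.05 N and distance between screw_tip and slide_hole above 0.03 m), for 0.2 s.
2. the red thumbscrew's tip has passed through the guide's foot into the slide's hole (z of screw_tip in the frame of slide_hole below -0.006 m and distance between screw_tip and slide_hole below 0.03 m and x of guide_hole in the frame of slide_hole between -0.005 and 0.005 m and y of guide_hole in the frame of slide_hole between -0.005 and 0.005 m and z of guide_hole in the frame of slide_hole between -0.003 and 0.003 m and y of guide_fence in the frame of slide_hole below -0.034 m and angle between the z axis of guide_hole and the z axis of slide_hole, either way round below 0.06 rad and angle between the x axis of guide_hole and the x axis of slide_hole, either way round below 0.1 rad), for 0.1 s.
At the end, for the whole second after the job is handed in: Guide flat on the slide, fence inward, along the slope within 0.1 rad, its hole within 4.5 mm of the outer hole; red thumbscrew through both, square within 0.1 rad, collar on the foot (3 to 8.5 mm above the slide); both at rest and released; nothing else moved over 30 mm (x of guide_hole in the frame of slide_hole between -0.0045 and 0.0045 m and y of guide_hole in the frame of slide_hole between -0.0045 and 0.0045 m and z of guide_hole in the frame of slide_hole between -0.003 and 0.003 m and y of guide_fence in the frame of slide_hole below -0.034 m and angle between the z axis of guide_hole and the z axis of slide_hole, either way round below 0.06 rad and angle between the x axis of guide_hole and the x axis of slide_hole, either way round below 0.1 rad and x of screw_seat in the frame of slide_hole between -0.006 and 0.006 m and y of screw_seat in the frame of slide_hole between -0.006 and 0.006 m and z of screw_seat in the frame of slide_hole between 0.003 and 0.0085 m and angle between the z axis of screw_seat and the z axis of slide_hole, either way round below 0.1 rad and distance between screw_seat and guide_hole below 0.01 m and linear speed of each of screw, guide below 0.02 m/s); the robot touches nothing.
It fails at once if another thumbscrew in the rack is moved more than 30 mm (distance of any of screw_black_knob, screw_green_knob from where it was at the start of the episode above 0.03 m).
It fails at once if the cutter, jar, bottle or spatula is moved more than 30 mm (distance of any of cutter_mid, jar_mid, bottle_mid, palette_mid from where it was at the start of the episode above 0.03 m).
It also fails if it takes over 72 s, if anything falls off the work surface, if the arm or the gripper's body presses on something with over 40 N, if the wrist force passes 120 N, or if a joint passes its speed limit or range.

ROBOT

A 6-joint arm with a two-finger parallel gripper is mounted at the origin on the work surface. World frame = base frame: x ahead of the robot, y to its left, z up, the work surface at z = 0. Lengths are in m, angles in rad, forces in N, time in s.
With the tool pointing down it reaches from about 0.35 to 0.775 m from the base axis. Payload 7.3 kg.
Tool frame: the origin (TCP) lies midway between the tips of the shut fingers; the grasp point (between the pads) lies 19 mm behind it; z points along the fingers, y is the direction in which the jaws open and shut (so a half turn about z gives the same grasp; the last joint's range is limited). The gripper opens to 92 mm and grips with 3 to 60 N. Pads are 19 mm wide; open, the fingers measure 130 mm over their backs; the gripper's body (75 mm by 190 mm) begins 47 mm behind the grasp point.
Start: joints at [-1.275, 0.342, 1.524, -0, 1.275, -0.146], TCP at [0.224, -0.475, 0.195] pointing down, gripper open.
Joint ranges: [-2.53, 2.53], [-0.77, 2.02], [0.04, 2.7], [-1, 4.14], [0.28, 2.66], [-3.11, 3.11]. Speed limits (rad/s): [2.57, 2.57, 3.14, 3.14, 3.14, 3.14].

INTERFACE

Orientations are given as [roll, pitch, yaw] about the fixed x, y, z axes, in that order (R = Rz(yaw) Ry(pitch) Rx(roll)).
In Python, from cell import status, eyes, job gives the robot as it stands.
- The arm moves only by the tool jog_arm, never from a script. Its argument "series" is a list of rows, each a list of 3 entries, a list of its own where there are three numbers: the gripper command: -1 is shut, 1 is fully open, values between are in proportion, then the shift along the tool's x, y, z in m, then the turn, a rotation vector about the tool's x, y, z in rad. In form: [[grip, [x, y, z], [ax, ay, az]], ...]. A call has 1 to 12 rows; each row is the pose to reach, as a shift and turn from the pose commanded when the call began, along the tool's axes at that moment; what a row does not reach only later rows make up. A row lasts 1/12 s, in which the tool goes at most 41.7 mm and 7.16 degrees, less where a joint would pass 70% of its speed; a pose out of reach is approached as far as the arm can. A call with a gripper value outside its range is refused whole. The fingers move at their own pace and stop on an object; "squeeze" is the grip in N (left out, the last holds). Time passes only in rows, so rows that repeat a pose let the fingers close. It gives the time, the measured TCP pose, the force and the opening at its end, in the units of the state.
- status.observe(): the state, without advancing time (a new reading comes with each control period).
- eyes.read_camera(name): name is "scene" or "top" or "wrist"; returns a dict with "img" (420x560x3 uint8, red, green, blue), "range_z" (420x560 float32, m along the optical axis (not along the pixel's ray), 0 where there is no reading), "camera_matrix" (3x3 intrinsics, pixels), "T" (4x4, takes a point from camera to world coordinates); the wrist camera has in their place "tool_from_camera" (4x4, takes a point from camera to tool coordinates, whose origin is the TCP and whose axes are the flange's). Camera axes: x right, y down, z forward; pixel columns grow to the right and rows downward; lengths in m; the calibration is good to about 2 mm. A picture is of the moment at which its call begins: read the wrist's pose just before it.
- job.hand_in(): hands the job in, once; it reports no verdict.
The state is a dict: "time": time; "qpos": joint angles; "qvel": joint speeds; "joint_efforts": joint torques, N m; "tool_pos": TCP position; "tool_rot": TCP orientation; "contact_force": force on the tool from outside, world axes, zero at the start; "torque": the same for the moment, N m; "opening": finger opening in m.
Only numpy, scipy, OpenCV 4.12 (cv2) and the standard library are available. Lean on these libraries where they do the work, as an engineer would, in place of code of your own. Each camera call takes 0.05 s, during which the arm holds its last target.

## Working session

There is one attempt and no reset: what is moved stays moved. The work goes in short steps, Python scripts to look and compute and a tool call to move; the robot and the scene stay as the last step left them, time stands still between calls to the robot, and variables do not carry over. Pictures are saved under pics/ and viewed, and the job is handed in when it is done.

Besides the shell and the picture viewer there is one more tool, called after "Call:" as name(argument=value, ...), one argument or row to a line, values as JSON. jog_arm: Moves the arm, as the interface text tells. Its arguments: {"type":"object","properties":{"series":{"type":"array","items":{"type":"array"}},"squeeze":{"type":"number"}},"required":["series"]}

```bash
ls; mkdir -p pics
python3 - <<'E'
from cell import status, eyes, job
import cv2,numpy as np
print(status.observe())
for n in ["scene","top","wrist"]:
    d=eyes.read_camera(n); cv2.imwrite(f"pics/{n}0.png",d["img"][:,:,::-1]); np.savez(f"{n}0.npz",**d)
    print(n,d["camera_matrix"],d.get("T",d.get("tool_from_camera")))
E
```

```text
pics
{'time': 0.0, 'qpos': array([-1.27501135e+00,  3.42742161e-01,  1.52502938e+00,  1.59049815e-05,
        1.27539734e+00, -1.46004730e-01]), 'qvel': array([-2.75929292e-04,  1.18865491e-03, -3.74225733e-04,  1.04330778e-05,
        1.72939565e-03,  6.89524892e-05]), 'joint_efforts': array([ 6.16506495e-04, -4.31245852e+01, -2.44224644e+01,  7.17214379e-02,
        5.58446324e-02, -1.31451679e-04]), 'tool_pos': array([ 0.22435481, -0.47413695,  0.1945306 ]), 'tool_rot': array([-3.14003541e+00, -2.44367227e-04,  4.41784878e-01]), 'contact_force': array([-0.58034309,  0.03654289, -1.1640737 ]), 'torque': array([ 0.00311753,  0.00090187, -0.02728024]), 'opening': 0.09183414404430708}
scene [[546.65538882   0.         280.76200507]
 [  0.         546.65538882 203.18966313]
 [  0.           0.           1.        ]] [[ 0.53420013  0.64094959 -0.5511931   1.2650904 ]
 [ 0.84534814 -0.40186986  0.35197604 -0.44552414]
 [ 0.00409101 -0.65397571 -0.75650448  1.07687515]
 [ 0.          0.          0.          1.        ]]
top [[477.14628328   0.         280.43481232]
 [  0.         477.14628328 218.19743802]
 [  0.           0.           1.        ]] [[ 1.15315908e-03 -9.88981562e-01  1.48034252e-01  3.54287221e-01]
 [-9.99933353e-01 -2.84090825e-03 -1.11901376e-02  4.18508601e-02]
 [ 1.14873915e-02 -1.48011482e-01 -9.88918925e-01  1.37146366e+00]
 [ 0.00000000e+00  0.00000000e+00  0.00000000e+00  1.00000000e+00]]
wrist [[299.06002746   0.         274.63223934]
 [  0.         299.06002746 208.991755  ]
 [  0.           0.           1.        ]] [[ 3.22213231e-04 -9.52383830e-01 -3.04901519e-01  8.32037284e-02]
 [ 9.99999419e-01  6.20563428e-04 -8.81601150e-04 -6.66148832e-04]
 [ 1.02883341e-03 -3.04901058e-01  9.52383477e-01 -1.90068393e-01]
 [ 0.00000000e+00  0.00000000e+00  0.00000000e+00  1.00000000e+00]]
```

View pics/scene0.png

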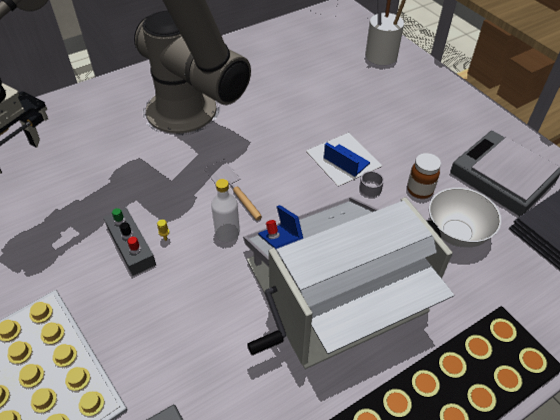

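View pics/top0.png

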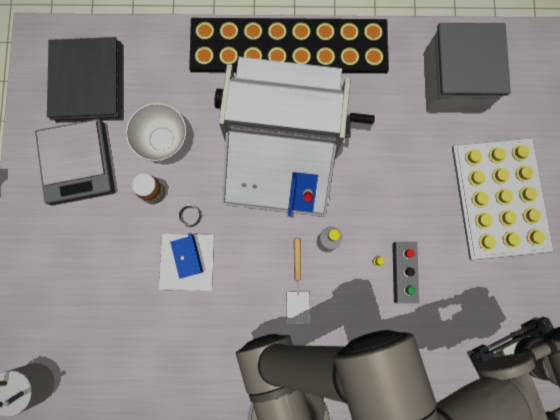

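View pics/wrist0.png

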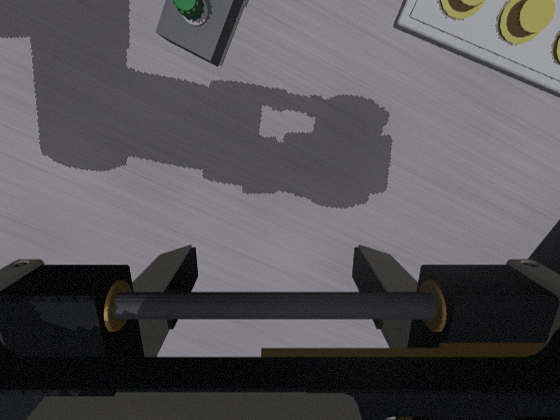

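```bash
cat > h.py <<'E'
import numpy as np,cv2
from scipy.spatial.transform import Rotation as Ro
def load(n): return dict(np.load(n))
def pw(d,u,v,z=None,T=None):
    K=d["camera_matrix"];T=d["T"] if T is None else T
    if z is None:
        z=d["range_z"][int(round(v)),int(round(u))]
    p=np.array([(u-K[0,2])/K[0,0]*z,(v-K[1,2])/K[1,1]*z,z,1]);return (T@p)[:3]
def cloud(d,T=None):
    K=d["camera_matrix"];T=d["T"] if T is None else T
    v,u=np.mgrid[0:420,0:560];z=d["range_z"]
    P=np.stack([(u-K[0,2])/K[0,0]*z,(v-K[1,2])/K[1,1]*z,z],-1)
    return P@T[:3,:3].T+T[:3,3]
def proj(d,p,T=None):
    K=d["camera_matrix"];T=d["T"] if T is None else T
    q=np.linalg.inv(T)@np.r_[p,1];return (K@q[:3])[:2]/q[2]
def ray_plane(d,u,v,n,c,T=None):
    T=d["T"] if T is None else T
    K=d["camera_matrix"];r=T[:3,:3]@np.array([(u-K[0,2])/K[0,0],(v-K[1,2])/K[1,1],1]);o=T[:3,3]
    return o+r*(np.dot(n,c-o)/np.dot(n,r))
def crop(d,u0,v0,u1,v1,s,f):
    cv2.imwrite(f,cv2.resize(np.ascontiguousarray(d["img"][v0:v1,u0:u1,::-1]),None,fx=s,fy=s,interpolation=cv2.INTER_CUBIC))
E
python3 - <<'E'
from h import *
d=load("top0.npz"); s=load("scene0.npz")
crop(d,215,120,345,220,6,"pics/tslide.png"); crop(d,150,225,230,295,8,"pics/tguide.png"); crop(d,365,230,430,310,7,"pics/track.png")
P=cloud(d)
for n,(u,v) in dict(mat=(170,280),foot=(180,265),fence=(196,248),slideA=(240,170),slideB=(270,200),slideC=(310,150),red=(409,254),black=(409,272),green=(410,291),yellow=(379,261),twinred=(308,197),bottle=(334,235)).items(): print(n,P[v,u].round(4))
E
```

```text
mat [0.3809 0.3391 0.0051]
foot [0.4232 0.3119 0.0064]
fence [0.47   0.2645 0.0267]
slideA [0.6777 0.1382 0.099 ]
slideB [0.6027 0.0563 0.0558]
slideC [ 0.7232 -0.0509  0.139 ]
red [ 0.4501 -0.3211  0.083 ]
black [ 0.4017 -0.3202  0.0796]
green [ 0.351  -0.3204  0.0815]
yellow [ 0.4317 -0.2416  0.0713]
twinred [ 0.599  -0.0459  0.1204]
bottle [ 0.4901 -0.1062  0.1821]
```

View pics/tslide.png

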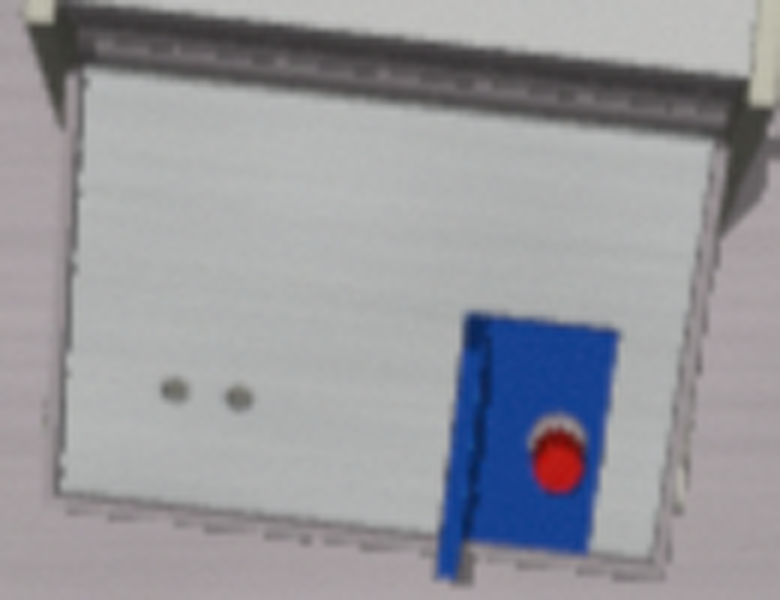

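View pics/tguide.png

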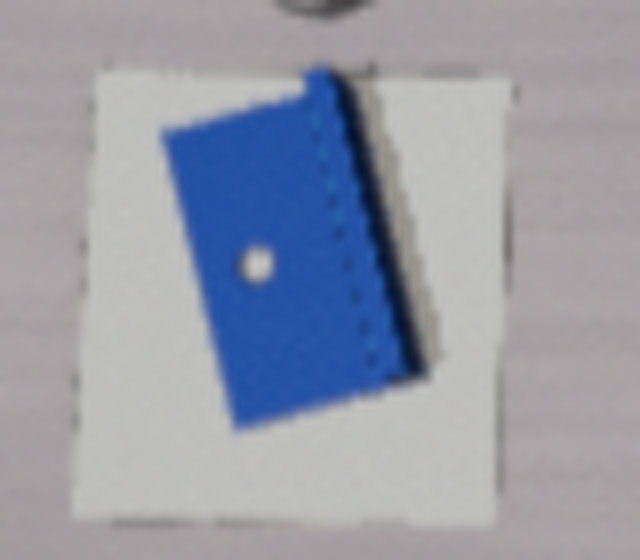

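View pics/track.png

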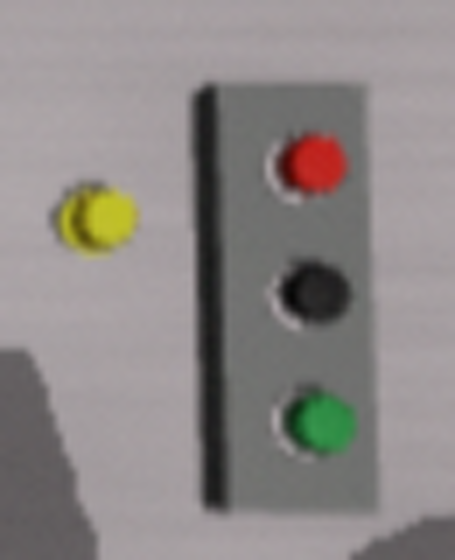

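```bash
cat > m.py <<'E'
from h import *
d=load("top0.npz"); P=cloud(d)
# slide plane
m=np.zeros((420,560),bool); m[138:200,232:285]=1; m[178:193,238:262]=0
Q=P[m]; 
for _ in range(4):
    c=Q.mean(0); n=np.linalg.svd(Q-c)[2][2]; n*=np.sign(n[2]); r=(Q-c)@n; Q=Q[abs(r)<.004]
print("n",n,"tilt deg",np.degrees(np.arccos(n[2])),"rms",r.std(), "downyaw", np.degrees(np.arctan2(-n[1],-n[0])))
f=lambda u,v:(215+(u+.5)/6-.5,120+(v+.5)/6-.5)
h1=ray_plane(d,*f(175,391),n,c); h2=ray_plane(d,*f(239,399),n,c)
print("holes",h1,h2,np.linalg.norm(h1-h2))
pts={k:ray_plane(d,*f(*p),n,c) for k,p in dict(lowL=(70,488),lowM=(430,530),railLtop=(85,75),railLlow=(70,470),topR=(710,138),lowR=(650,555),foot_tr=(617,330),foot_br=(590,552)).items()}
for k,p in pts.items(): print(k,p.round(4))
# guide
g=lambda u,v:(150+(u+.5)/8-.5,225+(v+.5)/8-.5)
z=np.array([0,0,1.])
for k,(p,hh) in dict(hole=((257,265),.010),tl=((163,130),.010),bl=((235,430),.010),br=((424,378),.010), fenceTop_t1=((305,92),.010)).items(): print(k,ray_plane(d,*g(*p),z,np.array([0,0,hh])).round(4))
t=lambda u,v:(365+(u+.5)/7-.5,230+(v+.5)/7-.5)
for k,(p,hh) in dict(red=((316,164),.080),black=((316,293),.080),green=((325,423),.080),yellow=((108,218),.07)).items(): print(k,ray_plane(d,*t(*p),z,np.array([0,0,hh])).round(4))
E
python3 m.py
```

```text
n [-0.54853433  0.65308955  0.52209589] tilt deg 58.527054769737404 rms 0.0018194818843379102 downyaw -49.97287305282776
holes [0.65449296 0.13288811 0.01818603] [0.64420409 0.10067105 0.04767644] 0.044871867378698006
lowL [ 0.6264  0.1936 -0.0873]
lowM [0.5751 0.0115 0.0866]
railLtop [0.7828 0.17   0.1065]
railLlow [ 0.6341  0.1928 -0.0782]
topR [ 0.6845 -0.0889  0.3272]
lowR [ 0.5496 -0.0798  0.174 ]
foot_tr [ 0.6319 -0.0611  0.2371]
foot_br [ 0.5547 -0.0563  0.15  ]
hole [0.4438 0.3071 0.01  ]
tl [0.4918 0.3421 0.01  ]
bl [0.3855 0.313  0.01  ]
br [0.4039 0.2468 0.01  ]
fenceTop_t1 [0.5056 0.2919 0.01  ]
red [ 0.453 -0.324  0.08 ]
black [ 0.4033 -0.3221  0.08  ]
green [ 0.3537 -0.3236  0.08  ]
yellow [ 0.4326 -0.2447  0.07  ]
```

```bash
sed -i 's/^Q=P\[m\]; /Q=P[m]; Q=Q[(Q[:,2]>.03)\&(Q[:,2]<.2)]\nn0=np.array([-.53,0,.848]); Q=Q[abs(Q@n0-np.median(Q@n0))<.012]/' m.py; python3 m.py | head -12
python3 - <<'E'
from h import *
d=load("top0.npz");P=cloud(d)
print(P[145:215:6,240].round(3));print((d["range_z"][138:200,232:285]==0).mean())
E
```

```text
n [-0.52698487  0.05935388  0.84779954] tilt deg 32.02686385888211 rms 0.0019453588590763308 downyaw -6.42609679605844
holes [0.64118834 0.12885349 0.07816106] [0.6375679  0.09932465 0.07797791] 0.029750515115873757
lowL [0.6009 0.1794 0.0496]
lowM [0.5815 0.0106 0.0493]
railLtop [0.7668 0.1653 0.1537]
railLlow [0.6085 0.179  0.0544]
topR [ 0.7388 -0.1104  0.1556]
lowR [ 0.5699 -0.0925  0.0494]
foot_tr [ 0.6639 -0.0729  0.1064]
foot_br [ 0.5714 -0.0644  0.0483]
hole [0.4438 0.3071 0.01  ]
tl [0.4918 0.3421 0.01  ]
[[0.737 0.136 0.135]
 [0.723 0.137 0.128]
 [0.71  0.138 0.113]
 [0.694 0.138 0.111]
 [0.68  0.138 0.101]
 [0.666 0.139 0.089]
 [0.65  0.139 0.085]
 [0.635 0.139 0.076]
 [0.62  0.14  0.066]
 [0.605 0.14  0.058]
 [0.589 0.14  0.052]
 [0.58  0.144 0.001]]
0.0030432136335970784
```

```bash
cat >> h.py <<'E'
def rel(tp,tr,st=None,cur=None):
    """tool-frame shift+rotvec from current to target pos tp, Rotation tr"""
    if st is None and cur is None:
        from cell import status
        st=status.observe()
    p,r=(st["tool_pos"],Ro.from_euler("xyz",st["tool_rot"])) if cur is None else cur
    s=r.inv().apply(np.array(tp)-p); w=(r.inv()*tr).as_rotvec()
    print("shift",s.round(4).tolist(),"rot",w.round(4).tolist(),"|s|mm",round(np.linalg.norm(s)*1e3,1),"deg",np.degrees(np.linalg.norm(w)).round(2)); return s,w
def tool(yaw,tilt=0): # deg; tilt: slide slope
    return Ro.from_euler("z",yaw,degrees=True)*Ro.from_euler("y",-tilt,degrees=True)*Ro.from_euler("x",180,degrees=True)
E
python3 - <<'E'
from h import *
rel([.36,-.25,.30],tool(15.4)); rel([.42,0,.30],tool(15.4)); rel([.4555,.2647,.16],tool(15.4))
E
```

```text
shift [0.2185, -0.1449, -0.1051] rot [-0.0011, -0.0, 0.173] |s|mm 282.5 deg 9.91
shift [0.3796, -0.3452, -0.1048] rot [-0.0011, -0.0, 0.173] |s|mm 523.7 deg 9.91
shift [0.5249, -0.5692, 0.0354] rot [-0.0011, -0.0, 0.173] |s|mm 775.1 deg 9.91
```

Call:
jog_arm(
  series=[
    [1,[0.07,-0.05,-0.1],[0,0,0.1]],
    [1,[0.14,-0.1,-0.105],[0,0,0.17]],
    [1,[0.2185,-0.145,-0.105],[-0.001,0,0.173]],
    [1,[0.2185,-0.145,-0.105],[-0.001,0,0.173]],
    [1,[0.2185,-0.145,-0.105],[-0.001,0,0.173]],
    [1,[0.2185,-0.145,-0.105],[-0.001,0,0.173]],
    [1,[0.38,-0.345,-0.105],[-0.001,0,0.173]],
    [1,[0.38,-0.345,-0.105],[-0.001,0,0.173]],
    [1,[0.38,-0.345,-0.105],[-0.001,0,0.173]],
    [1,[0.38,-0.345,-0.105],[-0.001,0,0.173]],
    [1,[0.38,-0.345,-0.105],[-0.001,0,0.173]],
    [1,[0.38,-0.345,-0.105],[-0.001,0,0.173]],
  ],
)

```text
time: 1.15
tool_pos: [0.4087, -0.0394, 0.2988]
tool_rot: [3.14, -0.0, 0.269]
contact_force: [1.0, -0.3, 0.6]
opening: 0.0916
```

Run:
```python
from h import *
from cell import status
print(status.observe())
rel([.4555,.2647,.16],tool(15.4))
```

```text
{'time': 1.15, 'qpos': array([-2.82514209e-01,  5.75716288e-02,  1.60170436e+00, -9.01330954e-04,
        1.48144655e+00,  1.01978153e+00]), 'qvel': array([ 1.24616314,  0.13835813, -0.19148248, -0.0019177 ,  0.04921427,
        1.23647634]), 'joint_efforts': array([ -5.9061259 , -32.37140179, -24.85260844,   0.0926016 ,
         0.22101845,  -1.66878831]), 'tool_pos': array([ 0.40865441, -0.03939663,  0.29881943]), 'tool_rot': array([ 3.14037220e+00, -2.71254843e-04,  2.68580791e-01]), 'contact_force': array([ 0.98272311, -0.34564676,  0.63834107]), 'torque': array([-0.01356629, -0.09039328,  0.03577284]), 'opening': 0.09159541700316236}
shift [0.1258, -0.2809, 0.1385] rot [0.0012, -0.0003, -0.0002] |s|mm 337.6 deg 0.07
```

Call:
jog_arm(
  series=[
    [1,[0.1,-0.245,0.05],[0,0,0]],
    [1,[0.1,-0.245,0.05],[0,0,0]],
    [1,[0.1,-0.245,0.05],[0,0,0]],
    [1,[0.1,-0.245,0.05],[0,0,0]],
    [1,[0.1,-0.245,0.05],[0,0,0]],
    [1,[0.1,-0.245,0.05],[0,0,0]],
    [1,[0.1,-0.245,0.1],[0,0,0]],
    [1,[0.1,-0.245,0.14],[0,0,0]],
    [1,[0.1,-0.245,0.14],[0,0,0]],
    [1,[0.1,-0.245,0.14],[0,0,0]],
    [1,[0.1,-0.245,0.14],[0,0,0]],
  ],
)

```text
time: 2.07
tool_pos: [0.44, 0.2211, 0.1582]
tool_rot: [3.14, 0.001, 0.269]
contact_force: [0.7, -0.5, 0.7]
opening: 0.0916
```

```bash
cat >> h.py <<'E'
def snap(name,fn):
    from cell import status,eyes
    st=status.observe(); d=eyes.read_camera(name)
    if name=="wrist":
        T=np.eye(4);T[:3,:3]=Ro.from_euler("xyz",st["tool_rot"]).as_matrix();T[:3,3]=st["tool_pos"]
        d["T"]=T@d["tool_from_camera"]
    np.savez(fn+".npz",**d); cv2.imwrite(f"pics/{fn}.png",d["img"][:,:,::-1]); return d,st
E
python3 - <<'E'
from h import *
d,st=snap("wrist","w1"); print(st["tool_pos"],st["tool_rot"],st["qvel"].round(3))
for p in [(.4438,.3071,.010),(.4555,.2647,.058)]: print(proj(d,p))
E
```

```text
[0.43995341 0.22113341 0.15823497] [3.14041272e+00 1.38329308e-03 2.69096412e-01] [-0.012 -0.037 -0.042 -0.001  0.006 -0.003]
[203.23771155 165.28773658]
[236.93321478 173.47316483]
```

View pics/w1.png

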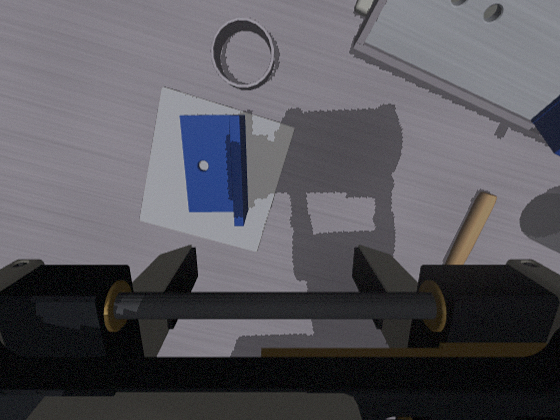

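Run:
```python
from h import *
d=load("w1.npz"); crop(d,170,100,260,240,4,"pics/w1c.png")
rel([.4555,.2647,.10],tool(15.4));rel([.4555,.2647,.021],tool(15.4))
```

```text
shift [0.0255, -0.0381, 0.0594] rot [0.0011, -0.0015, -0.0002] |s|mm 75.1 deg 0.11
shift [0.0254, -0.0382, 0.1384] rot [0.0011, -0.0015, -0.0002] |s|mm 145.8 deg 0.11
```

View pics/w1c.png

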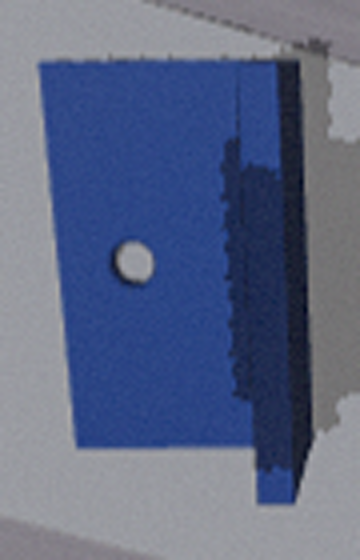

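Call:
jog_arm(
  series=[
    [1,[0.0255,-0.038,0.03],[0.001,-0.0015,0]],
    [1,[0.0255,-0.038,0.06],[0.001,-0.0015,0]],
    [1,[0.0255,-0.038,0.09],[0.001,-0.0015,0]],
    [1,[0.0255,-0.038,0.12],[0.001,-0.0015,0]],
    [1,[0.0255,-0.038,0.138],[0.001,-0.0015,0]],
    [1,[0.0255,-0.038,0.138],[0.001,-0.0015,0]],
    [1,[0.0255,-0.038,0.138],[0.001,-0.0015,0]],
    [1,[0.0255,-0.038,0.138],[0.001,-0.0015,0]],
  ],
)

```text
time: 2.78
tool_pos: [0.4567, 0.2649, 0.0227]
tool_rot: [-3.141, -0.003, 0.268]
contact_force: [-0.3, 0.2, -0.3]
opening: 0.0916
```

Run:
```python
from h import *
d,st=snap("wrist","w2"); print(st["tool_pos"],st["tool_rot"])
rel([.4555,.2647,.021],tool(15.4))
```

```text
[0.45668465 0.26487457 0.02274573] [-3.14119443e+00 -2.89772804e-03  2.68283044e-01]
shift [-0.0012, -0.0001, 0.0018] rot [-0.0005, -0.0033, -0.0005] |s|mm 2.2 deg 0.19
```

View pics/w2.png

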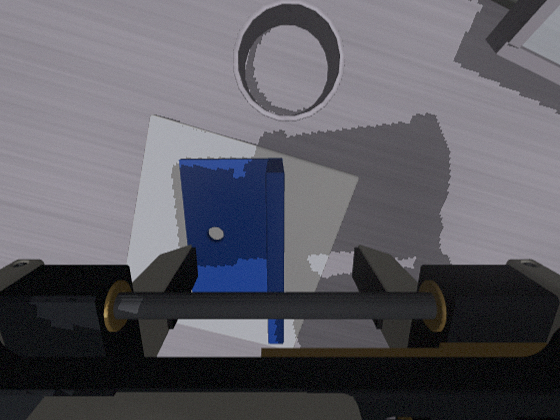

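Call:
jog_arm(
  series=[
    [1,[-0.001,0,0.001],[0,0,0]],
    [-1,[-0.001,0,0.001],[0,0,0]],
    [-1,[-0.001,0,0.001],[0,0,0]],
    [-1,[-0.001,0,0.001],[0,0,0]],
    [-1,[-0.001,0,0.001],[0,0,0]],
    [-1,[-0.001,0,0.001],[0,0,0]],
    [-1,[-0.001,0,0.001],[0,0,0]],
    [-1,[-0.001,0,0.001],[0,0,0]],
    [-1,[-0.001,0,0.001],[0,0,0]],
    [-1,[-0.001,0,0.001],[0,0,0]],
  ],
  squeeze=30,
)

```text
time: 3.67
tool_pos: [0.4537, 0.2641, 0.0194]
tool_rot: [3.141, 0.001, 0.269]
contact_force: [-0.7, -0.6, -0.7]
opening: 0.0365
```

Run:
```python
from h import *
d,st=snap("wrist","w3"); print(st["tool_pos"],st["tool_rot"],st["opening"],st["contact_force"])
```

```text
[0.45374059 0.26412244 0.01936029] [3.14148362e+00 1.48260529e-03 2.68761451e-01] 0.03652612227033673 [-0.702399   -0.61095417 -0.73214649]
```

View pics/w3.png

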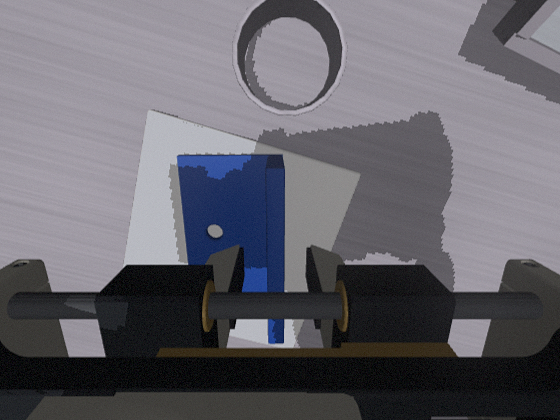

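Call:
jog_arm(
  series=[
    [-1,[0,0,0],[0,0,0]],
    [-1,[0,0,0],[0,0,0]],
    [-1,[0,0,0],[0,0,0]],
    [-1,[0,0,0],[0,0,0]],
    [-1,[0,0,0],[0,0,0]],
    [-1,[0,0,0],[0,0,0]],
    [-1,[0,0,0],[0,0,0]],
    [-1,[0,0,0],[0,0,0]],
  ],
)

```text
time: 4.38
tool_pos: [0.4537, 0.2641, 0.0194]
tool_rot: [3.141, 0.001, 0.269]
contact_force: [0.1, 0.5, -0.1]
opening: 0.0097
```

Run:
```python
from h import *
d,st=snap("wrist","w4"); print(st["tool_pos"],st["tool_rot"],st["opening"],st["contact_force"])
```

```text
[0.4537312  0.26410029 0.0193967 ] [3.14148329e+00 1.47089508e-03 2.68768557e-01] 0.009721915430007043 [ 0.10717364  0.48345459 -0.06514818]
```

View pics/w4.png

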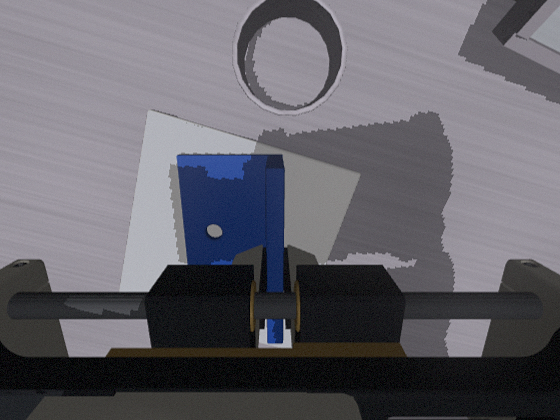

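Run:
```python
from h import *
d=load("w4.npz"); crop(d,170,140,300,300,4,"pics/w4c.png")
T=d["T"]@np.linalg.inv(d["tool_from_camera"])
for nm,(u,v),z in [("hole",(214.5,231),.010),("farL",(177.5,155),.010)]:
    p=ray_plane(d,u,v,np.array([0,0,1.]),np.array([0,0,z])); print(nm,p,(np.linalg.inv(T)@np.r_[p,1])[:3].round(4))
p=np.array([-.0,0,0])
```

```text
hole [0.44452305 0.30720573 0.01      ] [ 0.0026 -0.044   0.0094]
farL [0.49107921 0.34199739 0.01      ] [ 0.0567 -0.0652  0.0093]
```

View pics/w4c.png

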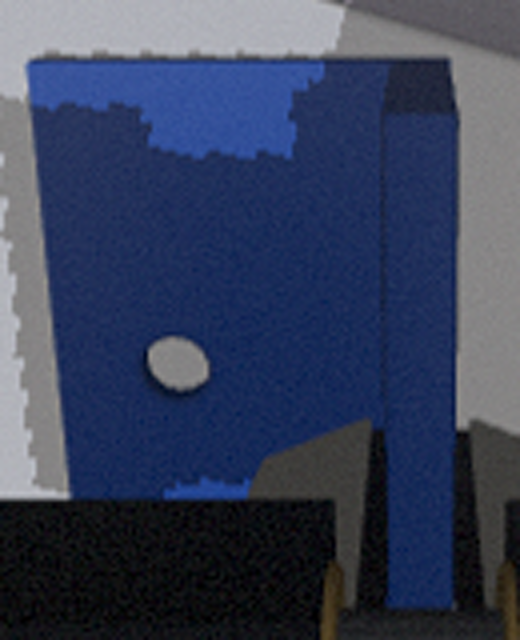

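```bash
cat >> h.py <<'E'
S=np.array([.6412,.1289,.0779]); YAW=-6.6
HT=np.array([.002,-.044,.0154])
def place(off,S=S,yaw=YAW,HT=HT): # off in slide frame
    R=tool(yaw,32); Rs=Ro.from_euler("z",yaw,degrees=True)*Ro.from_euler("y",-32,degrees=True)
    return S+Rs.apply(off)-R.apply(HT),R
E
python3 - <<'E'
from h import *
p,R=place([.02,0,.09]); print(p); rel(p,R)
E
```

```text
[0.59582313 0.08985674 0.17682282]
shift [0.0905, 0.2058, -0.1575] rot [-0.1068, 0.5529, 0.374] |s|mm 274.5 deg 38.73
```

Call:
jog_arm(
  series=[
    [-1,[0,0,-0.02],[0,0,0]],
    [-1,[0,0,-0.06],[0,0,0]],
    [-1,[0,0,-0.1],[0,0,0]],
    [-1,[0,0,-0.14],[0,0,0]],
    [-1,[0.01,0.03,-0.18],[-0.01,0.055,0.037]],
    [-1,[0.025,0.06,-0.2],[-0.03,0.14,0.1]],
    [-1,[0.04,0.09,-0.2],[-0.05,0.24,0.16]],
    [-1,[0.055,0.12,-0.2],[-0.065,0.33,0.225]],
    [-1,[0.07,0.15,-0.19],[-0.08,0.42,0.29]],
    [-1,[0.08,0.18,-0.18],[-0.095,0.5,0.34]],
    [-1,[0.09,0.2,-0.17],[-0.107,0.553,0.374]],
    [-1,[0.0905,0.206,-0.157],[-0.107,0.553,0.374]],
  ],
)

```text
time: 5.43
tool_pos: [0.5953, 0.0877, 0.175]
tool_rot: [3.142, -0.559, -0.118]
contact_force: [-0.1, 0.5, -2.5]
opening: 0.0091
```

Call:
jog_arm(
  series=[
    [-1,[0,0,0],[0,0,0]],
    [-1,[0,0,0],[0,0,0]],
  ],
)

```text
time: 5.6
tool_pos: [0.5953, 0.0893, 0.1754]
tool_rot: [3.141, -0.556, -0.116]
contact_force: [0.4, 0.4, -0.5]
opening: 0.0098
```

Run:
```python
from h import *
d,st=snap("wrist","w5"); snap("scene","s5"); snap("top","t5");print(st["tool_pos"],st["tool_rot"],st["opening"],st["contact_force"],st["qpos"])
p,R=place([.02,0,.09]);rel(p,R)
print(proj(d,S))
```

```text
[0.5952547  0.08930715 0.17544667] [ 3.14101031 -0.55596655 -0.11575141] 0.00979769809682808 [ 0.41399905  0.43589075 -0.52020747] [ 0.08270896  0.2458916   1.8864574  -0.23167622  0.47311973  1.9469824 ]
shift [-0.0008, 0.0006, 0.0003] rot [-0.0007, -0.0016, 0.0005] |s|mm 1.0 deg 0.1
[232.6007858  213.81192448]
```

View pics/w5.png

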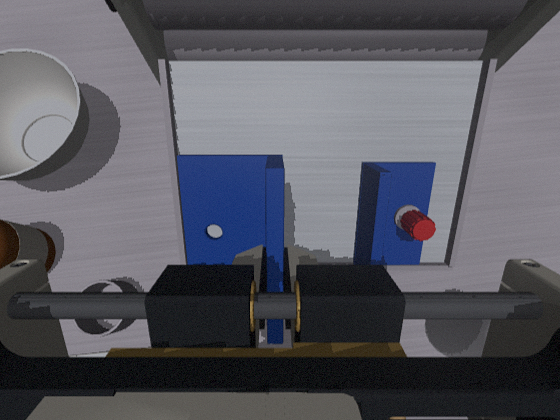

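View pics/s5.png

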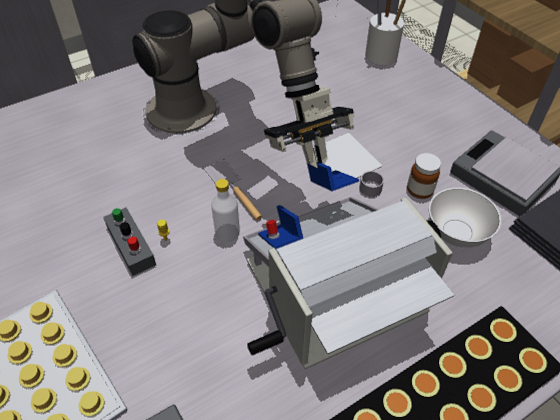

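Run:
```python
from h import *
d=load("w5.npz"); crop(d,150,30,290,170,5,"pics/w5a.png"); crop(d,350,60,510,280,3.6,"pics/w5b.png")
```

```text
(no output)
```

View pics/w5a.png

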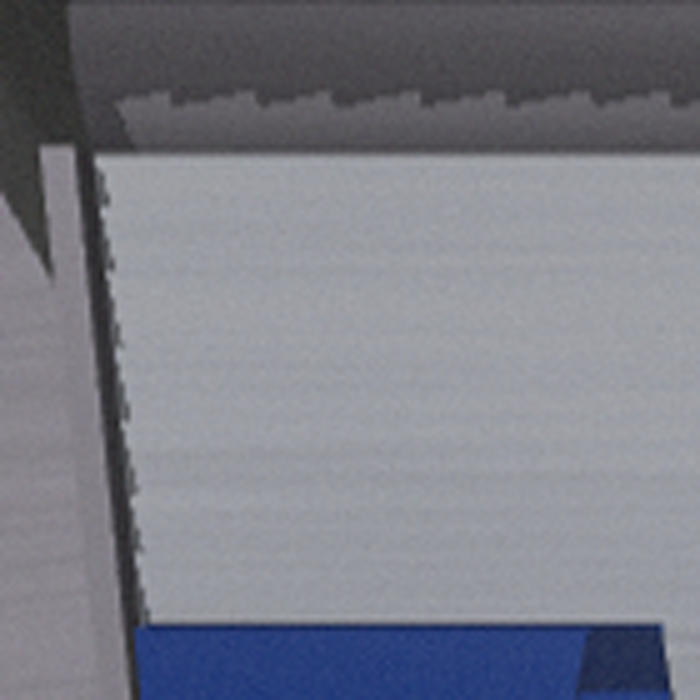

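View pics/w5b.png

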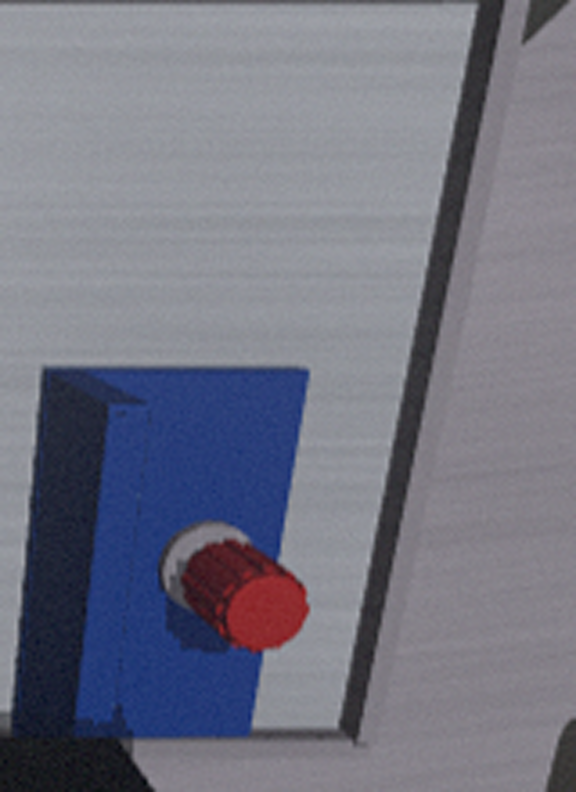

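Run:
```python
from h import *
d=load("w5.npz")
Rs=Ro.from_euler("z",YAW,degrees=True)*Ro.from_euler("y",-32,degrees=True); n=Rs.apply([0,0,1])
a=lambda u,v:(150+(u+.5)/5-.5,30+(v+.5)/5-.5)
b=lambda u,v:(350+(u+.5)/3.6-.5,60+(v+.5)/3.6-.5)
for nm,uv,h in [("LrailTop1",a(80,160),.01),("LrailTop2",a(132,640),.01),("LrailBot",a(93,155),0),("upL",a(300,152),0),("upR",b(300,3),0),("Rbot1",b(478,5),0),("Rbot2",b(340,733),0),("Rtop1",b(503,5),.01),("Rtop2",b(360,740),.01),("twin farR",b(308,370),.006),("twin farL",b(42,368),.006),("twin botR",b(250,737),.006)]:
    p=ray_plane(d,*uv,n,S+h*n); print(nm,(Rs.inv().apply(p-S)*1e3).round(1))
```

```text
LrailTop1 [142.1  50.2  10. ]
LrailTop2 [59.7 49.6 10. ]
LrailBot [144.4  51.1   0. ]
upL [144.8  14.1   0. ]
upR [ 144.3 -185.     0. ]
Rbot1 [ 143.8 -229.1   -0. ]
Rbot2 [ -57.6 -229.9   -0. ]
Rtop1 [ 142.3 -228.8   10. ]
Rtop2 [ -54.5 -229.9   10. ]
twin farR [  54.3 -198.7    6. ]
twin farL [  54.9 -127.3    6. ]
twin botR [ -55.7 -199.4    6. ]
```

Run:
```python
from h import *
for o in ([.005,-.0005,.03],[.004,-.0005,.012],[.003,-.0005,.0],[-.001,-.0005,-.001]):
    p,R=place(o);rel(p,R)
```

```text
shift [-0.0159, 0.0011, 0.0602] rot [-0.0007, -0.0016, 0.0005] |s|mm 62.3 deg 0.1
shift [-0.0169, 0.0011, 0.0782] rot [-0.0007, -0.0016, 0.0005] |s|mm 80.1 deg 0.1
shift [-0.018, 0.0011, 0.0902] rot [-0.0007, -0.0016, 0.0005] |s|mm 92.0 deg 0.1
shift [-0.022, 0.0011, 0.0912] rot [-0.0007, -0.0016, 0.0005] |s|mm 93.8 deg 0.1
```

Call:
jog_arm(
  series=[
    [-1,[-0.008,0.001,0.03],[-0.0007,-0.0016,0]],
    [-1,[-0.016,0.001,0.055],[-0.0007,-0.0016,0]],
    [-1,[-0.016,0.001,0.07],[-0.0007,-0.0016,0]],
    [-1,[-0.017,0.001,0.078],[-0.0007,-0.0016,0]],
    [-1,[-0.017,0.001,0.078],[-0.0007,-0.0016,0]],
    [-1,[-0.017,0.001,0.078],[-0.0007,-0.0016,0]],
    [-1,[-0.017,0.001,0.078],[-0.0007,-0.0016,0]],
  ],
)

```text
time: 6.33
tool_pos: [0.6231, 0.0859, 0.1027]
tool_rot: [3.141, -0.559, -0.115]
contact_force: [-0.3, -0.5, -1.8]
opening: 0.0093
```

Run:
```python
from h import *
d,st=snap("wrist","w6");print(st["tool_pos"],st["tool_rot"],st["opening"],st["contact_force"])
for o in ([.003,-.0005,.0],[-.001,-.0005,-.001]):
    p,R=place(o);rel(p,R)
```

```text
[0.62312458 0.08591975 0.10269449] [ 3.14121838 -0.55922156 -0.11491654] 0.009349614701741575 [-0.28489566 -0.50629633 -1.77216044]
shift [-0.0011, -0.0003, 0.0126] rot [0.0002, -0.0009, 0.0001] |s|mm 12.7 deg 0.05
shift [-0.0051, -0.0003, 0.0136] rot [0.0002, -0.0009, 0.0001] |s|mm 14.5 deg 0.05
```

View pics/w6.png

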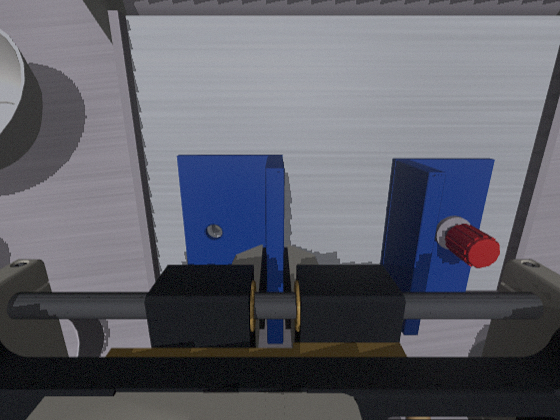

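Call:
jog_arm(
  series=[
    [-1,[-0.001,0,0.005],[0,0,0]],
    [-1,[-0.001,0,0.009],[0,0,0]],
    [-1,[-0.001,0,0.011],[0,0,0]],
    [-1,[-0.001,0,0.012],[0,0,0]],
    [-1,[-0.001,0,0.0125],[0,0,0]],
    [-1,[-0.001,0,0.0125],[0,0,0]],
    [-1,[-0.001,0,0.0125],[0,0,0]],
  ],
)

```text
time: 6.97
tool_pos: [0.6289, 0.0854, 0.0917]
tool_rot: [3.139, -0.554, -0.115]
contact_force: [-0.3, -0.2, -1.1]
opening: 0.0093
```

Run:
```python
from h import *
d,st=snap("wrist","w7");print(st["tool_pos"],st["tool_rot"],st["opening"],st["contact_force"])
for o in ([.003,-.0005,.0],[-.001,-.0005,-.001]):
    p,R=place(o);rel(p,R)
crop(d,170,140,300,300,4,"pics/w7c.png")
```

```text
[0.62892325 0.08540398 0.09166961] [ 3.13934203 -0.55417356 -0.11515532] 0.009252469283465152 [-0.301388   -0.23566365 -1.0671479 ]
shift [-0.0002, -0.0001, 0.0001] rot [0.0022, 0.0044, 0.0001] |s|mm 0.2 deg 0.28
shift [-0.0042, -0.0001, 0.0011] rot [0.0022, 0.0044, 0.0001] |s|mm 4.3 deg 0.28
```

View pics/w7c.png

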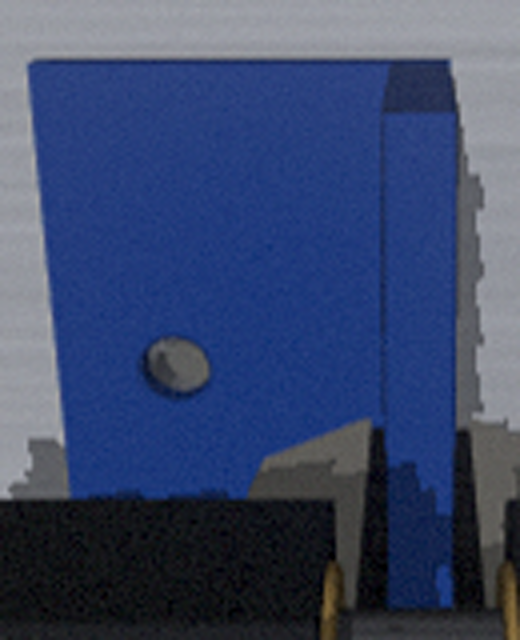

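Call:
jog_arm(
  series=[
    [-1,[0,0,0.001],[0,0.004,0]],
    [-1,[0,0,0.0015],[0,0.004,0]],
    [-1,[0,0,0.002],[0,0.004,0]],
    [-1,[0,0,0.002],[0,0.004,0]],
  ],
)

```text
time: 7.35
tool_pos: [0.6302, 0.0857, 0.0917]
tool_rot: [3.138, -0.556, -0.115]
contact_force: [-4.9, 0.2, 3.0]
opening: 0.0094
```

Run:
```python
from h import *
d,st=snap("wrist","w8");print(st["tool_pos"],st["tool_rot"],st["opening"],st["contact_force"],st["torque"])
for o in ([.003,-.0005,.0],[-.001,-.0005,-.001]):
    p,R=place(o);rel(p,R)
```

```text
[0.63021337 0.08573543 0.09174182] [ 3.13780061 -0.55563826 -0.11504906] 0.009449137996248403 [-4.92642886  0.18190587  3.00961711] [0.04305338 0.61815797 0.01644832]
shift [-0.0013, 0.0004, -0.0005] rot [0.0037, 0.0028, 0.0001] |s|mm 1.4 deg 0.27
shift [-0.0053, 0.0004, 0.0005] rot [0.0037, 0.0028, 0.0001] |s|mm 5.3 deg 0.27
```

Call:
jog_arm(
  series=[
    [-1,[-0.001,0,0],[0,0,0]],
    [-1,[-0.002,0,0],[0,0,0]],
    [-1,[-0.003,0,0],[0,0,0]],
    [-1,[-0.003,0,0],[0,0,0]],
  ],
)

```text
time: 7.73
tool_pos: [0.6282, 0.0864, 0.0905]
tool_rot: [3.137, -0.554, -0.115]
contact_force: [0.6, -0.3, -0.8]
opening: 0.0093
```

Run:
```python
from h import *
d,st=snap("wrist","w9");print(st["tool_pos"],st["tool_rot"],st["opening"],st["contact_force"],st["torque"])
for o in ([.0,-.0005,.0],):
    p,R=place(o);rel(p,R)
crop(d,170,140,300,300,4,"pics/w9c.png")
```

```text
[0.6282011  0.08639142 0.09054735] [ 3.13712941 -0.55369176 -0.11509847] 0.009307894002614338 [ 0.59840724 -0.29077171 -0.79282503] [ 0.07253851  0.41381623 -0.03826831]
shift [-0.0019, 0.0007, -0.0004] rot [0.0044, 0.0048, 0.0001] |s|mm 2.1 deg 0.38
```

View pics/w9c.png

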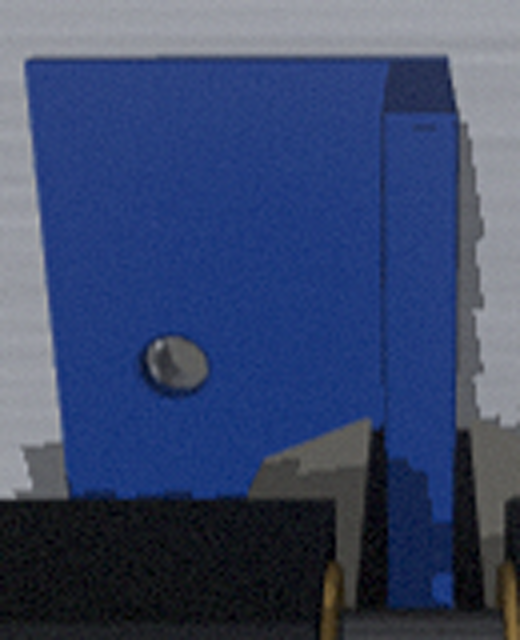

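Call:
jog_arm(
  series=[
    [-1,[-0.001,0,0],[0,0,0]],
    [-1,[-0.002,0,0],[0,0,0]],
    [-1,[-0.0025,0,0],[0,0,0]],
    [-1,[-0.0025,0,0],[0,0,0]],
  ],
)

```text
time: 8.12
tool_pos: [0.6262, 0.0868, 0.09]
tool_rot: [3.136, -0.552, -0.115]
contact_force: [-0.4, -0.5, -1.2]
opening: 0.0098
```

Run:
```python
from h import *
d,st=snap("wrist","w10");print(st["tool_pos"],st["tool_rot"],st["opening"],st["contact_force"],st["torque"])
for o in ([.0,-.0005,.0],):
    p,R=place(o);rel(p,R)
```

```text
[0.62620948 0.0868315  0.08997419] [ 3.13620042 -0.55201239 -0.11502004] 0.00975117438950596 [-0.35850507 -0.46222955 -1.21886367] [ 0.08973098  0.51379319 -0.00596262]
shift [0.0001, 0.001, 0.0002] rot [0.0053, 0.0064, 0.0002] |s|mm 1.0 deg 0.48
```

Call:
jog_arm(
  series=[
    [-1,[0,0.0008,0],[0.004,0.005,0]],
    [-1,[-0.001,0.0008,0.0005],[0.004,0.005,0]],
    [-1,[-0.0015,0.0008,0.0005],[0.004,0.005,0]],
    [-1,[-0.0015,0.0008,0.0005],[0.004,0.005,0]],
  ],
)

```text
time: 8.5
tool_pos: [0.6261, 0.0869, 0.0913]
tool_rot: [3.138, -0.553, -0.115]
contact_force: [-0.6, 0.5, -1.6]
opening: 0.0095
```

Run:
```python
from h import *
d,st=snap("wrist","w11");print(st["tool_pos"],st["tool_rot"],st["opening"],st["contact_force"],st["torque"])
for o in ([.0,-.0005,.0],):
    p,R=place(o);rel(p,R)
crop(d,170,140,300,300,4,"pics/w11c.png")
```

```text
[0.62609063 0.08689491 0.09128316] [ 3.13808125 -0.55308551 -0.11513279] 0.009540653556387783 [-0.58230163  0.48414776 -1.64631442] [ 0.12455712  0.50890528 -0.01811742]
shift [-0.0005, 0.001, 0.0013] rot [0.0035, 0.0054, 0.0] |s|mm 1.7 deg 0.37
```

View pics/w11c.png

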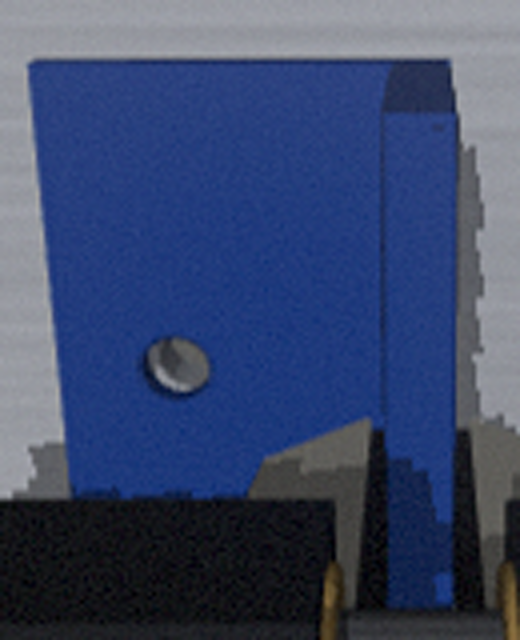

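Call:
jog_arm(
  series=[
    [-1,[-0.0005,0.001,0.001],[0.003,0.004,0]],
    [-1,[-0.001,0.001,0.0015],[0.003,0.004,0]],
    [-1,[-0.001,0.001,0.0015],[0.003,0.004,0]],
    [-1,[-0.001,0.001,0.0015],[0.003,0.004,0]],
  ],
)

```text
time: 8.88
tool_pos: [0.6268, 0.0866, 0.0917]
tool_rot: [3.139, -0.554, -0.115]
contact_force: [0.3, 0.1, -1.4]
opening: 0.0096
```

Run:
```python
from h import *
d,st=snap("wrist","w12");print(st["tool_pos"],st["tool_rot"],st["opening"],st["contact_force"],st["torque"])
for o in ([.0,-.0005,.0],):
    p,R=place(o);rel(p,R)
crop(d,170,140,300,300,4,"pics/w12c.png")
```

```text
[0.62683694 0.08658694 0.09169963] [ 3.1391981  -0.55352334 -0.11515002] 0.009600695626085657 [ 0.33719327  0.14062655 -1.41519605] [0.08064701 0.4978051  0.0107524 ]
shift [-0.0013, 0.0008, 0.0013] rot [0.0024, 0.005, 0.0001] |s|mm 2.0 deg 0.32
```

View pics/w12c.png

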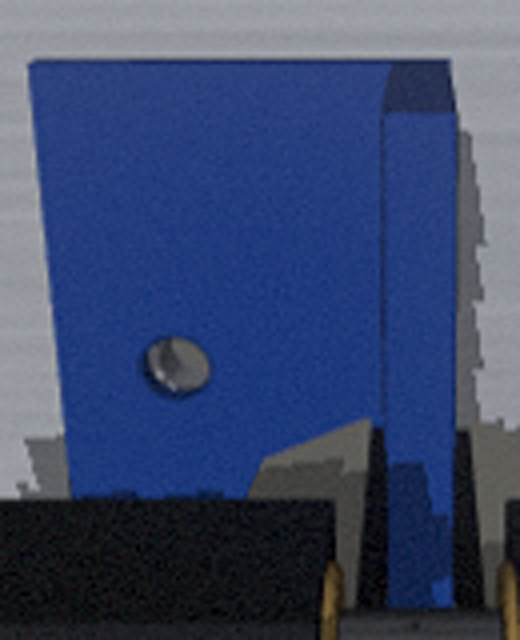

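Call:
jog_arm(
  series=[
    [-1,[-0.001,0.0008,0.001],[0.002,0.004,0]],
    [-1,[-0.001,0.0008,0.002],[0.002,0.004,0]],
    [-1,[-0.001,0.0008,0.002],[0.002,0.004,0]],
    [-1,[-0.001,0.0008,0.002],[0.002,0.004,0]],
    [-1,[-0.001,0.0008,0.002],[0.002,0.004,0]],
    [-1,[-0.001,0.0008,0.002],[0.002,0.004,0]],
  ],
)

```text
time: 9.43
tool_pos: [0.6277, 0.0864, 0.0916]
tool_rot: [3.139, -0.554, -0.115]
contact_force: [0.2, -0.6, -0.9]
opening: 0.0098
```

Run:
```python
from h import *
d,st=snap("wrist","w13");print(st["tool_pos"],st["tool_rot"],st["opening"],st["contact_force"],st["torque"])
for o in ([.0,-.0005,.0],):
    p,R=place(o);rel(p,R)
```

```text
[0.62768973 0.08644633 0.09157686] [ 3.13930439 -0.55376813 -0.11515607] 0.009849750146128792 [ 0.17980008 -0.57194133 -0.88804553] [0.0400053  0.5193577  0.00397183]
shift [-0.002, 0.0008, 0.0007] rot [0.0023, 0.0048, 0.0001] |s|mm 2.3 deg 0.3
```

Run:
```python
from h import *
d,_=snap("scene","s13"); crop(d,240,160,400,280,5,"pics/s13c.png")
d,_=snap("top","t13"); crop(d,215,120,345,220,6,"pics/t13c.png")
```

```text
(no output)
```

View pics/s13c.png

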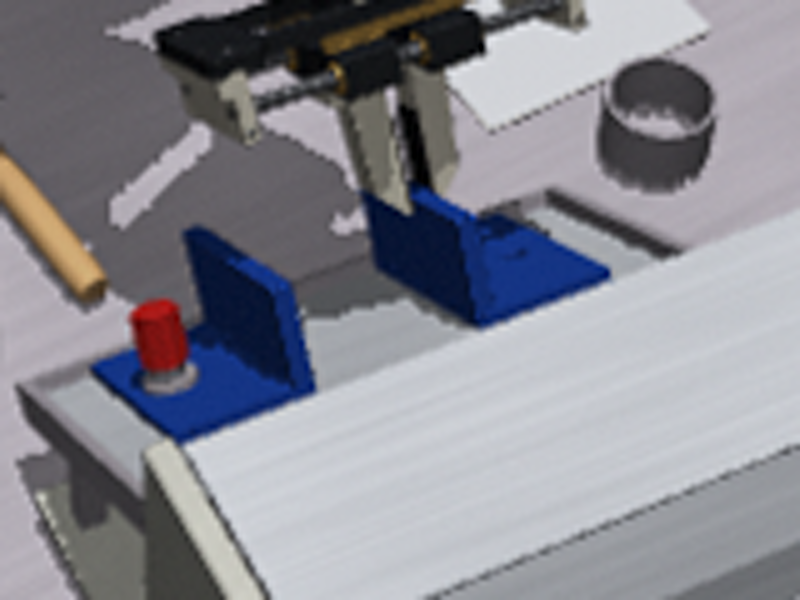

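View pics/t13c.png

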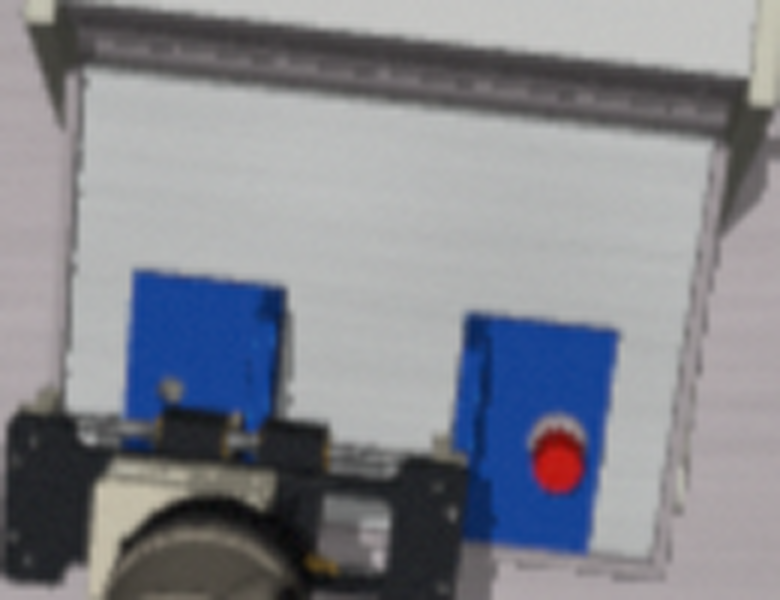

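Call:
jog_arm(
  series=[
    [-1,[-0.001,0.0008,0.0005],[0.002,0.004,0]],
    [-1,[-0.002,0.0008,0.0005],[0.002,0.004,0]],
    [-1,[-0.003,0.0008,0.0005],[0.002,0.004,0]],
    [-1,[-0.0035,0.0008,0.0005],[0.002,0.004,0]],
    [-1,[-0.0035,0.0008,0.0005],[0.002,0.004,0]],
    [-1,[-0.0035,0.0008,0.0005],[0.002,0.004,0]],
  ],
)

```text
time: 10.08
tool_pos: [0.6258, 0.0868, 0.0919]
tool_rot: [3.139, -0.553, -0.115]
contact_force: [-0.1, -0.0, -1.6]
opening: 0.0098
```

Run:
```python
from h import *
d,st=snap("wrist","w14");print(st["tool_pos"],st["tool_rot"],st["opening"],st["contact_force"],st["torque"])
for o in ([.0,-.0005,.0],):
    p,R=place(o);rel(p,R)
```

```text
[0.62582522 0.0867891  0.09187209] [ 3.13898765 -0.55333556 -0.11511155] 0.00977243842799106 [-0.06538427 -0.00377293 -1.58775067] [0.0615346  0.46936604 0.0203894 ]
shift [-0.0006, 0.0009, 0.002] rot [0.0025, 0.0051, 0.0001] |s|mm 2.3 deg 0.33
```

Call:
jog_arm(
  series=[
    [-1,[-0.001,0.001,0.0015],[0.003,0.005,0]],
    [-1,[-0.0015,0.001,0.0025],[0.003,0.005,0]],
    [-1,[-0.0015,0.001,0.0035],[0.003,0.005,0]],
    [-1,[-0.0015,0.001,0.0035],[0.003,0.005,0]],
    [-1,[-0.0015,0.001,0.0035],[0.003,0.005,0]],
    [-1,[-0.0015,0.001,0.0035],[0.003,0.005,0]],
  ],
)

```text
time: 10.63
tool_pos: [0.6274, 0.0867, 0.0911]
tool_rot: [3.139, -0.553, -0.115]
contact_force: [-0.1, -1.3, -0.9]
opening: 0.0094
```

Run:
```python
from h import *
d,st=snap("wrist","w15");print(st["tool_pos"],st["tool_rot"],st["opening"],st["contact_force"],st["torque"])
for o in ([.0,-.0005,.0],):
    p,R=place(o);rel(p,R)
```

```text
[0.62739444 0.08667996 0.09106742] [ 3.13922619 -0.55293809 -0.11510502] 0.009444841112210615 [-0.1044316  -1.26070118 -0.94381754] [0.10542939 0.52038633 0.00672297]
shift [-0.0014, 0.001, 0.0005] rot [0.0023, 0.0056, 0.0001] |s|mm 1.8 deg 0.35
```

Call:
jog_arm(
  series=[
    [-1,[-0.001,0.0008,0.001],[0.002,0.005,0]],
    [-1,[-0.0015,0.0008,0.0015],[0.002,0.005,0]],
    [-1,[-0.0015,0.0008,0.0015],[0.002,0.005,0]],
    [-1,[-0.0015,0.0008,0.0015],[0.002,0.005,0]],
    [-0.5,[-0.0015,0.0008,0.0015],[0.002,0.005,0]],
    [-0.5,[-0.0015,0.0008,0.0015],[0.002,0.005,0]],
    [-0.5,[-0.0015,0.0008,0.0015],[0.002,0.005,0]],
    [-0.5,[-0.0015,0.0008,0.0015],[0.002,0.005,0]],
  ],
)

```text
time: 11.35
tool_pos: [0.6279, 0.0867, 0.0917]
tool_rot: [3.139, -0.554, -0.115]
contact_force: [-0.7, 0.4, -1.0]
opening: 0.0227
```

Run:
```python
from h import *
d,st=snap("wrist","w16");print(st["tool_pos"],st["tool_rot"],st["opening"],st["contact_force"],st["torque"])
for o in ([.0,-.0005,.0],):
    p,R=place(o);rel(p,R)
crop(d,120,60,320,310,2.4,"pics/w16c.png")
```

```text
[0.62793908 0.08671771 0.09170266] [ 3.13927608 -0.55440864 -0.1152435 ] 0.022708165200056498 [-0.67431666  0.37633579 -0.95240895] [ 0.08853302  0.30534909 -0.0269019 ]
shift [-0.0021, 0.0011, 0.0007] rot [0.0024, 0.0043, -0.0] |s|mm 2.5 deg 0.28
```

View pics/w16c.png

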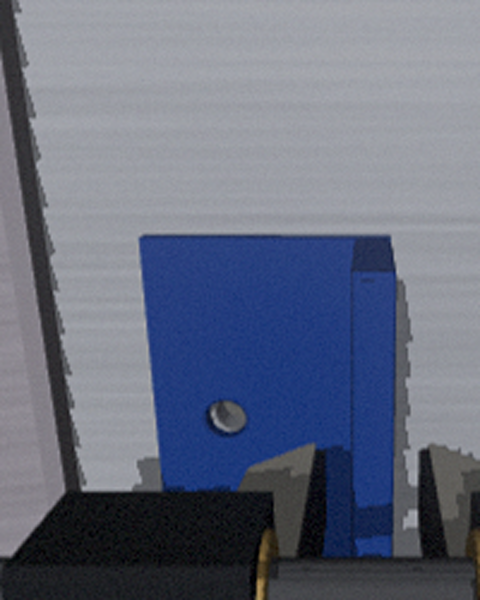

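Call:
jog_arm(
  series=[
    [-0.2,[0,0,0],[0,0,0]],
    [-0.2,[0,0,0],[0,0,0]],
    [-0.2,[0,0,0],[0,0,0]],
    [-0.2,[0,0,0],[0,0,0]],
    [-0.2,[0,0,-0.03],[0,0,0]],
    [-0.2,[0,0,-0.06],[0,0,0]],
    [-0.2,[0,0,-0.09],[0,0,0]],
    [-0.2,[0,0,-0.1],[0,0,0]],
    [-0.2,[0,0,-0.1],[0,0,0]],
    [-0.2,[0,0,-0.1],[0,0,0]],
  ],
)

```text
time: 12.23
tool_pos: [0.5757, 0.093, 0.1766]
tool_rot: [3.139, -0.555, -0.115]
contact_force: [1.2, -0.2, -0.8]
opening: 0.0367
```

Run:
```python
from h import *
d,st=snap("wrist","w17");print(st["tool_pos"],st["tool_rot"],st["opening"],st["contact_force"],st["torque"])
crop(d,140,100,340,290,4,"pics/w17c.png")
```

```text
[0.5757207  0.09299157 0.17657653] [ 3.13922353 -0.55475768 -0.11513147] 0.03665167799953281 [ 1.16980858 -0.17778346 -0.84494821] [ 0.16101466  0.33439705 -0.023804  ]
```

View pics/w17.png

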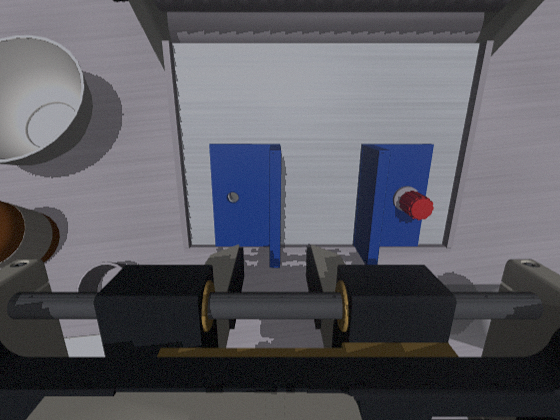

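View pics/w17c.png

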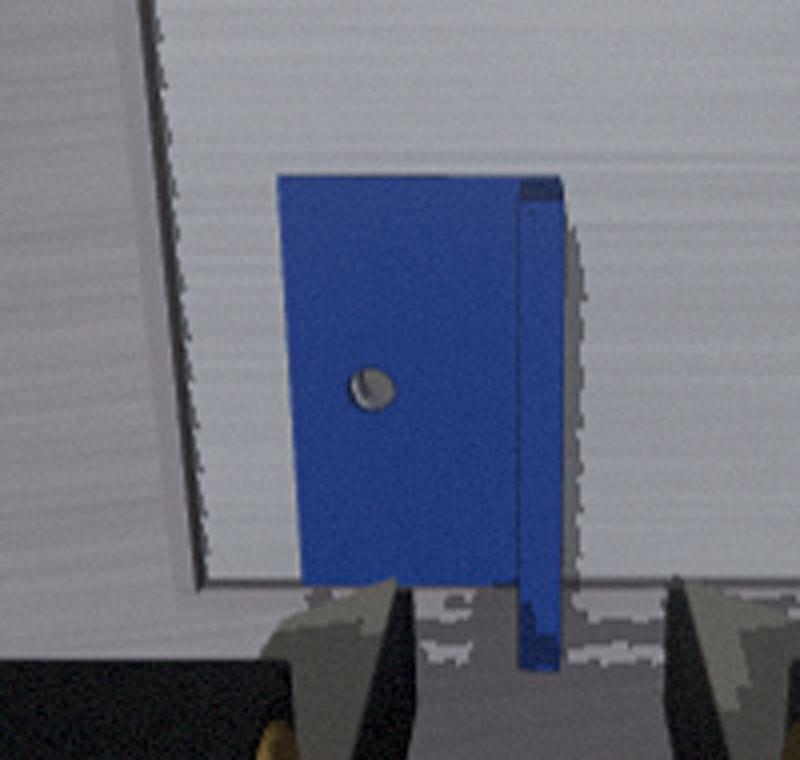

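Run:
```python
from h import *
d=load("w17.npz")
Rs=Ro.from_euler("z",YAW,degrees=True)*Ro.from_euler("y",-32,degrees=True); n=Rs.apply([0,0,1])
a=lambda u,v:(140+(u+.5)/4-.5,100+(v+.5)/4-.5)
for nm,uv,h in [("foot farL exp 55,21",a(278,176),.006),("foot lowL exp -55,21",a(302,583),.006),("farR exp 55,-49",a(562,177),.006),("hole exp 0 0",a(372,389),.006),("lip",a(260,580),0),("Lrail low exp 51",a(203,575),0),("LrailTop up 51",a(143,20),.01),("twin farL 55,-129",(361,144),.006),("twin farR 55 -199",(432,144.5),.006),("Rrail low -229",(447,245),0)]:
    p=ray_plane(d,*uv,n,S+h*n); print(nm,(Rs.inv().apply(p-S)*1e3).round(1))
crop(d,340,130,460,260,6,"pics/w17t.png")
```

```text
foot farL exp 55,21 [54.8 22.   6. ]
foot lowL exp -55,21 [-54.8  22.8   6. ]
farR exp 55,-49 [ 54.5 -47.9   6. ]
hole exp 0 0 [0.4 1.2 6. ]
lip [-56.7  35.8   0. ]
Lrail low exp 51 [-55.1  51.6  -0. ]
LrailTop up 51 [90.9 50.2 10. ]
twin farL 55,-129 [  54.4 -127.5    6. ]
twin farR 55 -199 [  53.8 -197.6    6. ]
Rrail low -229 [ -57.4 -235.5   -0. ]
```

Run:
```python
from h import *
rel([.54,.05,.30],tool(-3,16));rel([.48,-.10,.30],tool(0,0)); rel([.453,-.324,.30],tool(0,0)); rel([.453,-.324,.17],tool(0,0))
```

```text
shift [0.0396, 0.047, -0.1217] rot [0.0283, -0.2735, -0.0579] |s|mm 136.3 deg 16.1
shift [0.0035, 0.203, -0.1435] rot [0.0346, -0.5521, -0.1129] |s|mm 248.6 deg 32.35
shift [0.0026, 0.4286, -0.1435] rot [0.0346, -0.5521, -0.1129] |s|mm 451.9 deg 32.35
shift [-0.0657, 0.4283, -0.0328] rot [0.0346, -0.5521, -0.1129] |s|mm 434.5 deg 32.35
```

Call:
jog_arm(
  series=[
    [0.2,[0.01,0.01,-0.04],[0.006,-0.06,-0.012]],
    [0.2,[0.025,0.03,-0.08],[0.015,-0.15,-0.03]],
    [0.2,[0.04,0.047,-0.12],[0.028,-0.27,-0.058]],
    [0.2,[0.03,0.08,-0.125],[0.03,-0.35,-0.07]],
    [0.2,[0.02,0.12,-0.135],[0.033,-0.45,-0.09]],
    [0.2,[0.0035,0.16,-0.1435],[0.0346,-0.55,-0.113]],
    [0.2,[0.0035,0.2,-0.1435],[0.0346,-0.552,-0.113]],
    [0.2,[0.003,0.24,-0.1435],[0.0346,-0.552,-0.113]],
    [0.2,[0.003,0.28,-0.1435],[0.0346,-0.552,-0.113]],
    [0.2,[0.003,0.32,-0.1435],[0.0346,-0.552,-0.113]],
    [0.2,[0.003,0.36,-0.1435],[0.0346,-0.552,-0.113]],
    [0.2,[0.003,0.4,-0.1435],[0.0346,-0.552,-0.113]],
  ],
)

```text
time: 13.28
tool_pos: [0.4572, -0.2874, 0.2987]
tool_rot: [-3.14, 0.002, -0.001]
contact_force: [1.2, -0.2, 0.4]
opening: 0.0551
```

Call:
jog_arm(
  series=[
    [0.2,[0,0,0],[0,0,0]],
    [0.2,[0,0,0],[0,0,0]],
    [0.2,[0,0,0],[0,0,0]],
  ],
)

```text
time: 13.53
tool_pos: [0.4578, -0.2849, 0.2991]
tool_rot: [-3.139, 0.001, -0.001]
contact_force: [-0.2, 0.2, -0.4]
opening: 0.0551
```

Run:
```python
from h import *
d,st=snap("wrist","w18");print(st["tool_pos"],st["tool_rot"],st["opening"],st["contact_force"])
print(proj(d,[.453,-.324,.08]))
rel([.453,-.324,.15],tool(0))
```

```text
[ 0.45781174 -0.28485505  0.2991005 ] [-3.13925153e+00  1.30997352e-03 -1.06912443e-03] 0.05509961346732928 [-0.22258415  0.18471043 -0.41170478]
[303.90445952 179.04550595]
shift [-0.005, 0.0401, 0.1496] rot [-0.0018, 0.0006, 0.0003] |s|mm 155.0 deg 0.11
```

View pics/w18.png

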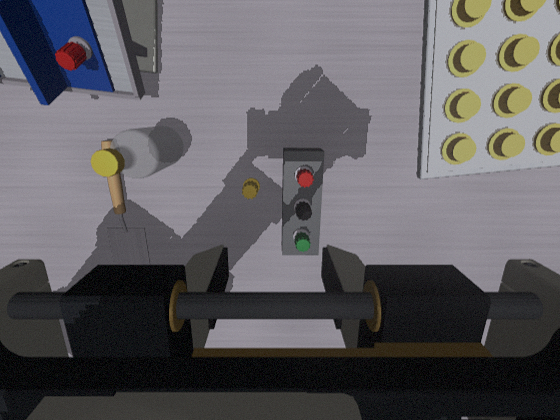

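Run:
```python
from h import *
d=load("w18.npz"); crop(d,275,140,335,260,6,"pics/w18c.png")
```

```text
(no output)
```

View pics/w18c.png

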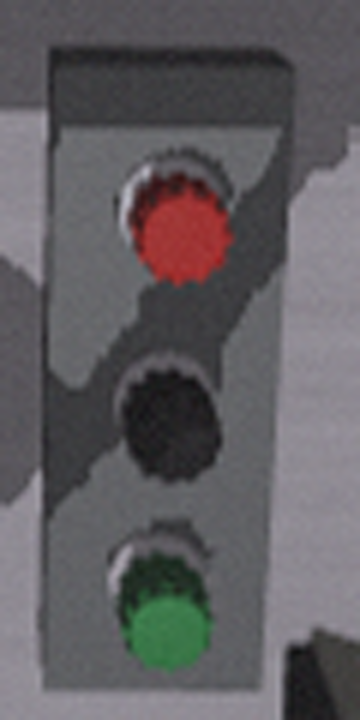

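Run:
```python
from h import *
d=load("w18.npz")
for u,v in [(184,238),(172,440),(168,634)]: print(ray_plane(d,275+(u+.5)/6-.5,140+(v+.5)/6-.5,np.array([0,0,1.]),np.array([0,0,.08])))
rel([.453,-.325,.15],tool(0))
rel([.453,-.325,.06],tool(0))
```

```text
[ 0.45271028 -0.32588075  0.08      ]
[ 0.40326773 -0.32451084  0.08      ]
[ 0.35227088 -0.32497202  0.08      ]
shift [-0.005, 0.0411, 0.1496] rot [-0.0018, 0.0006, 0.0003] |s|mm 155.3 deg 0.11
shift [-0.0049, 0.0413, 0.2396] rot [-0.0018, 0.0006, 0.0003] |s|mm 243.2 deg 0.11
```

Red rack screw confirmed at (305,179) ≈ (0.453, −0.325). Descend to just above it and look again.

Call:
jog_arm(
  series=[
    [0.2,[-0.005,0.041,0.03],[-0.002,0,0]],
    [0.2,[-0.005,0.041,0.07],[-0.002,0,0]],
    [0.2,[-0.005,0.041,0.11],[-0.002,0,0]],
    [0.2,[-0.005,0.041,0.15],[-0.002,0,0]],
    [0.2,[-0.005,0.041,0.18],[-0.002,0,0]],
    [0.2,[-0.005,0.041,0.2],[-0.002,0,0]],
    [0.2,[-0.005,0.041,0.2],[-0.002,0,0]],
    [0.2,[-0.005,0.041,0.2],[-0.002,0,0]],
  ],
)

```text
time: 14.25
tool_pos: [0.4535, -0.3242, 0.1006]
tool_rot: [3.141, 0.0, 0.002]
contact_force: [-0.8, -0.6, 0.9]
opening: 0.0552
```

Run:
```python
from h import *
d,st=snap("wrist","w19");print(st["tool_pos"],st["tool_rot"],st["opening"],st["contact_force"])
rel([.453,-.325,.051],tool(0)); print(proj(d,[.453,-.325,.08]))
```

```text
[ 0.45346271 -0.32424774  0.10064256] [3.14102869e+00 2.06916654e-04 2.09545227e-03] 0.05515708643209039 [-0.82421681 -0.5881647   0.8617759 ]
shift [-0.0013, -0.0004, 0.0511] rot [0.0028, -0.0022, 0.0018] |s|mm 51.1 deg 0.23
[276.74132777 228.89338271]
```

View pics/w19.png

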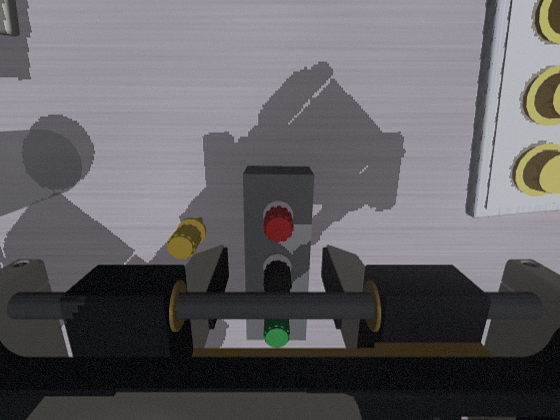

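Call:
jog_arm(
  series=[
    [0.2,[-0.0005,0.0005,0.02],[0,0,0]],
    [0.2,[-0.0005,0.0005,0.04],[0,0,0]],
    [0.2,[-0.0005,0.0005,0.05],[0,0,0]],
    [0.2,[-0.0005,0.0005,0.05],[0,0,0]],
    [-1,[-0.0005,0.0005,0.05],[0,0,0]],
    [-1,[-0.0005,0.0005,0.05],[0,0,0]],
    [-1,[-0.0005,0.0005,0.05],[0,0,0]],
    [-1,[-0.0005,0.0005,0.05],[0,0,0]],
    [-1,[-0.0005,0.0005,0.05],[0,0,0]],
    [-1,[-0.0005,0.0005,0.05],[0,0,0]],
    [-1,[-0.0005,0.0005,0.05],[0,0,0]],
    [-1,[-0.0005,0.0005,0.05],[0,0,0]],
  ],
)

```text
time: 15.3
tool_pos: [0.4527, -0.3263, 0.051]
tool_rot: [3.14, -0.001, 0.0]
contact_force: [-0.0, -0.9, -0.6]
opening: 0.0061
```

Call:
jog_arm(
  series=[
    [-1,[0,0,0],[0,0,0]],
    [-1,[0,0,0],[0,0,0]],
    [-1,[0,0,0],[0,0,0]],
  ],
)

```text
time: 15.55
tool_pos: [0.4526, -0.3262, 0.0509]
tool_rot: [3.14, -0.001, 0.0]
contact_force: [-0.8, -0.1, -0.2]
opening: 0.0006
```

Run:
```python
from h import *
d,st=snap("wrist","w20");print(st["tool_pos"],st["tool_rot"],st["opening"],st["contact_force"])
```

```text
[ 0.45264649 -0.32623191  0.05091663] [ 3.13980968e+00 -9.95585081e-04  2.07984450e-04] 0.0006195682348346043 [-0.75036615 -0.09153626 -0.18901166]
```

View pics/w20.png

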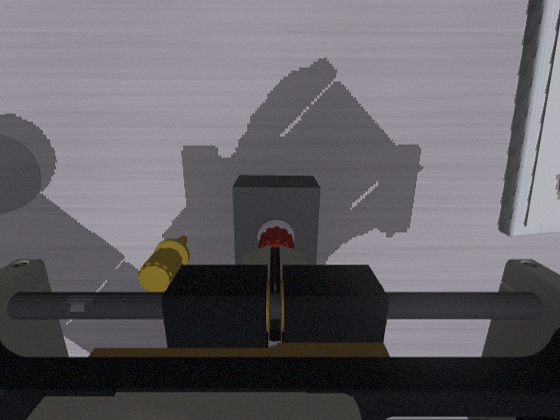

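Run:
```python
from h import *
d=load("w20.npz"); crop(d,220,160,340,290,6,"pics/w20c.png")
for u,v in [(276,232)]: print(ray_plane(d,u,v,np.array([0,0,1.]),np.array([0,0,.08])), ray_plane(d,u,v,np.array([0,0,1.]),np.array([0,0,.046])))
P=cloud(d); print(P[222:250:3,276].round(4)); print(P[222:250:3,250].round(4))
d2,_=snap("scene","s20"); crop(d2,90,190,190,280,6,"pics/s20c.png")
```

```text
[ 0.4698914  -0.32616467  0.08      ] [ 0.45607026 -0.32636231  0.046     ]
[[ 0.4635 -0.3263  0.0459]
 [ 0.4617 -0.3263  0.0469]
 [ 0.4643 -0.3263  0.0594]
 [ 0.4641 -0.3263  0.0641]
 [ 0.465  -0.3262  0.0712]
 [ 0.4641 -0.3262  0.0737]
 [ 0.4637 -0.3262  0.0774]
 [ 0.4634 -0.3262  0.081 ]
 [ 0.4613 -0.3262  0.0806]
 [ 0.4621 -0.3261  0.0863]]
[[ 0.462  -0.3079  0.0418]
 [ 0.4602 -0.308   0.0429]
 [ 0.4578 -0.3079  0.0427]
 [ 0.4558 -0.3079  0.0433]
 [ 0.4528 -0.3077  0.0418]
 [ 0.4507 -0.3077  0.0424]
 [ 0.4485 -0.3077  0.0427]
 [ 0.4457 -0.3075  0.0417]
 [ 0.4434 -0.3075  0.0418]
 [ 0.4414 -0.3075  0.0427]]
```

View pics/w20c.png

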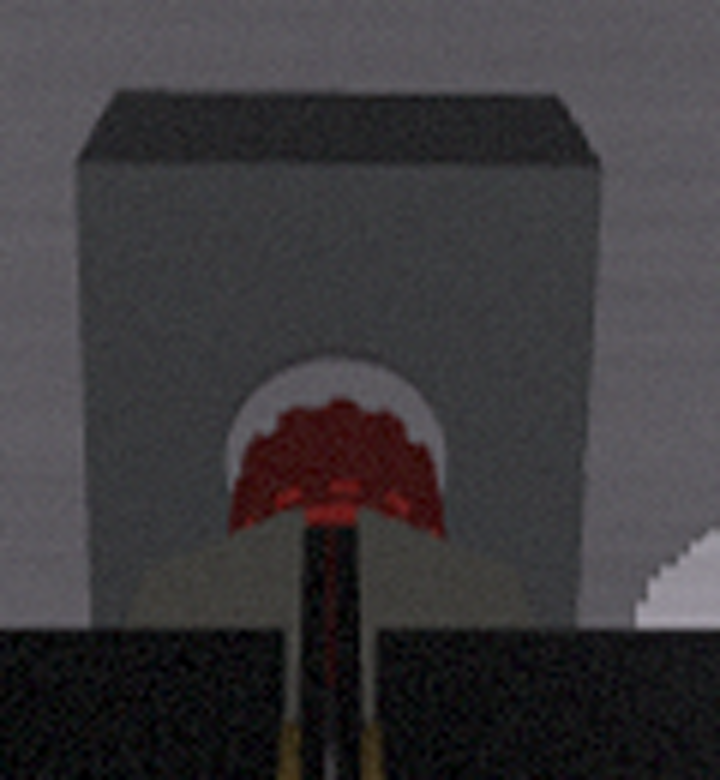

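View pics/s20c.png

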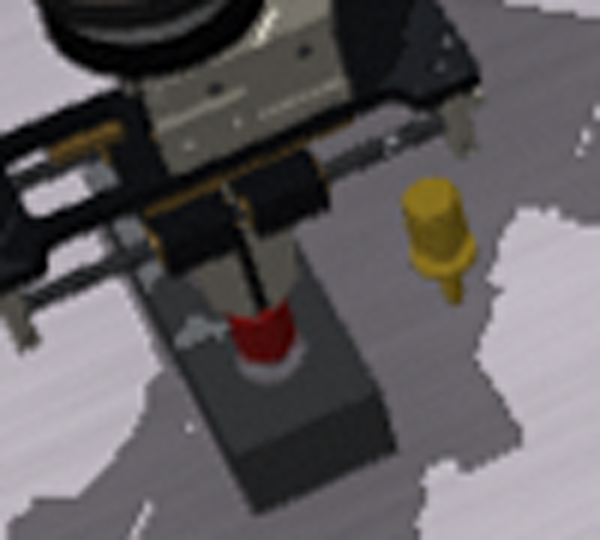

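Run:
```python
from h import *
d=load("w20.npz"); P=cloud(d)
for u,v in [(262,255),(250,260),(290,255),(266,262),(300,262),(276,246),(266,248),(285,248),(276,255),(276,262)]: print((u,v),P[v,u].round(4))
s=load("s20.npz"); Q=cloud(s)
for cu,cv in [(262,330),(262,350),(265,318),(240,290),(285,270),(255,300),(270,300),(225,280)]:
    u,v=90+cu/6,190+cv/6; print("scene",(cu,cv),Q[int(round(v)),int(round(u))].round(4))
print("proj TCP in scene crop",(proj(s,[.4526,-.3262,.0509])-[90,190])*6,"knob top",(proj(s,[.4526,-.3262,.08])-[90,190])*6,(proj(s,[.4526,-.3262,.046])-[90,190])*6)
print(proj(d,[.4526,-.3262,.0509]))
```

```text
(262, 255) [ 0.4635 -0.3186  0.0967]
(250, 260) [ 0.4632 -0.3126  0.1019]
(290, 255) [ 0.4632 -0.3336  0.096 ]
(266, 262) [ 0.4636 -0.321   0.1047]
(300, 262) [ 0.4636 -0.3382  0.1048]
(276, 246) [ 0.4613 -0.3262  0.0806]
(266, 248) [ 0.4634 -0.3205  0.0879]
(285, 248) [ 0.4634 -0.3312  0.0879]
(276, 255) [ 0.462  -0.3261  0.0936]
(276, 262) [ 0.4622 -0.3261  0.1022]
scene (262, 330) [ 0.4631 -0.3284  0.0735]
scene (262, 350) [ 0.4609 -0.3302  0.0609]
scene (265, 318) [ 0.4596 -0.3265  0.0758]
scene (240, 290) [ 0.4598 -0.3314  0.0982]
scene (285, 270) [ 0.4614 -0.3129  0.0983]
scene (255, 300) [ 0.4609 -0.3288  0.0902]
scene (270, 300) [ 0.4624 -0.3227  0.0876]
scene (225, 280) [ 0.463  -0.3352  0.1082]
proj TCP in scene crop [270.54223982 344.03323003] knob top [255.38871327 298.54378503] [273.04217462 351.53779645]
[275.79083307 239.35545508]
```

Fingers shut to 0.6 mm: they closed just above the knob. Depth shows the visible fingertips about 30 mm behind the stated TCP. Reopen, go about 24 mm lower, and watch the force.

Call:
jog_arm(
  series=[
    [0.2,[0,0,0],[0,0,0]],
    [0.2,[0,0,0],[0,0,0]],
    [0.2,[0,0,0],[0,0,0]],
    [0.2,[0,0,0],[0,0,0]],
    [0.2,[0,0,0],[0,0,0]],
    [0.2,[0,0,0],[0,0,0]],
    [0.2,[0,0,0],[0,0,0]],
    [0.2,[0,0,0],[0,0,0]],
    [0.2,[0,0,0.006],[0,0,0]],
    [0.2,[0,0,0.012],[0,0,0]],
    [0.2,[0,0,0.012],[0,0,0]],
  ],
)

```text
time: 16.57
tool_pos: [0.4519, -0.3256, 0.0374]
tool_rot: [3.142, 0.001, 0.0]
contact_force: [-0.4, -0.1, -0.1]
opening: 0.0547
```

Run:
```python
from h import *
d,st=snap("wrist","w21");print(st["tool_pos"],st["tool_rot"],st["opening"],st["contact_force"])
crop(d,160,160,400,330,3,"pics/w21c.png")
P=cloud(d)
T=d["T"]@np.linalg.inv(d["tool_from_camera"]); Q=(P-T[:3,3])@T[:3,:3]
for v in range(240,275,4):
  print(v,[Q[v,u].round(3).tolist() for u in (208,216,222)])
```

```text
[ 0.45188601 -0.32558676  0.03737231] [3.14154434e+00 8.35184566e-04 1.70092769e-04] 0.05472783297169019 [-0.36895329 -0.06104993 -0.11296236]
240 [[-0.017, -0.056, 0.037], [-0.017, -0.049, 0.037], [-0.017, -0.044, 0.038]]
244 [[-0.02, -0.056, 0.037], [-0.02, -0.049, 0.037], [0.011, -0.031, -0.032]]
248 [[-0.024, -0.056, 0.037], [0.011, -0.034, -0.037], [0.01, -0.031, -0.035]]
252 [[0.011, -0.037, -0.042], [0.011, -0.033, -0.042], [0.01, -0.03, -0.04]]
256 [[0.011, -0.036, -0.047], [0.011, -0.032, -0.047], [0.01, -0.029, -0.044]]
260 [[0.011, -0.035, -0.052], [0.011, -0.031, -0.051], [0.009, -0.029, -0.048]]
264 [[0.011, -0.034, -0.056], [0.009, -0.031, -0.053], [0.008, -0.028, -0.05]]
268 [[0.011, -0.033, -0.06], [0.009, -0.03, -0.057], [0.006, -0.028, -0.05]]
272 [[0.01, -0.033, -0.062], [0.01, -0.029, -0.063], [0.004, -0.028, -0.051]]
```

View pics/w21c.png

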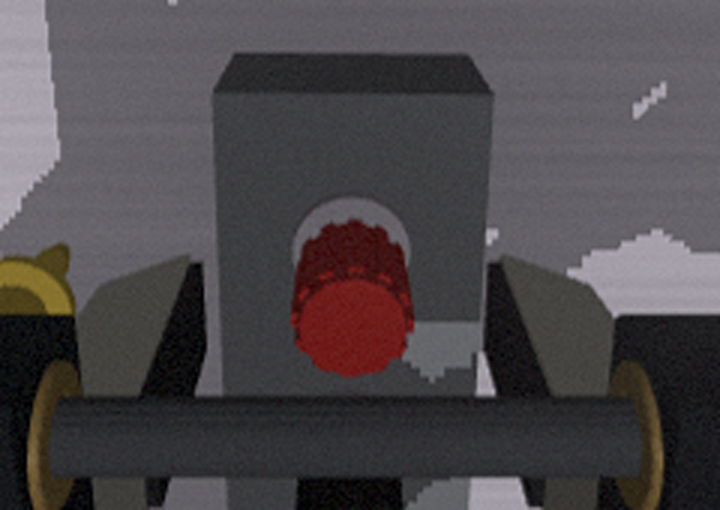

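Run:
```python
from h import *
d=load("w21.npz")
P=cloud(d)
T=d["T"]@np.linalg.inv(d["tool_from_camera"]); Q=(P-T[:3,3])@T[:3,:3]
for u,v in [(275,305),(150,270),(120,270),(100,300),(40,300),(175,275),(172,255),(170,250)]: print((u,v),Q[v,u].round(3),P[v,u].round(3))
```

```text
(275, 305) [ 0.03  -0.001 -0.116] [ 0.482 -0.325  0.153]
(150, 270) [ 0.036 -0.04  -0.107] [ 0.488 -0.286  0.144]
(120, 270) [ 0.036 -0.049 -0.107] [ 0.488 -0.277  0.145]
(100, 300) [ 0.035 -0.048 -0.121] [ 0.487 -0.278  0.158]
(40, 300) [ 0.03  -0.071 -0.114] [ 0.482 -0.255  0.151]
(175, 275) [ 0.036 -0.031 -0.109] [ 0.488 -0.294  0.147]
(172, 255) [-0.013 -0.073  0.001] [ 0.439 -0.252  0.036]
(170, 250) [-0.009 -0.075  0.002] [ 0.443 -0.251  0.035]
```

Body is well clear (around −0.10). Lower by 12 mm and close.

Call:
jog_arm(
  series=[
    [0.2,[0.0007,0,0.006],[0,0,0]],
    [0.2,[0.0007,0,0.012],[0,0,0]],
    [0.2,[0.0007,0,0.012],[0,0,0]],
    [0.2,[0.0007,0,0.012],[0,0,0]],
    [-1,[0.0007,0,0.012],[0,0,0]],
    [-1,[0.0007,0,0.012],[0,0,0]],
    [-1,[0.0007,0,0.012],[0,0,0]],
    [-1,[0.0007,0,0.012],[0,0,0]],
    [-1,[0.0007,0,0.012],[0,0,0]],
    [-1,[0.0007,0,0.012],[0,0,0]],
    [-1,[0.0007,0,0.012],[0,0,0]],
    [-1,[0.0007,0,0.012],[0,0,0]],
  ],
  squeeze=30,
)

```text
time: 17.62
tool_pos: [0.4534, -0.3264, 0.027]
tool_rot: [3.14, -0.001, 0.0]
contact_force: [-0.0, 0.6, 0.7]
opening: 0.0203
```

Run:
```python
from h import *
d,st=snap("wrist","w22");print(st["tool_pos"],st["tool_rot"],st["opening"],st["contact_force"])
crop(d,160,160,400,330,3,"pics/w22c.png")
```

```text
[ 0.4534317  -0.32636347  0.0270489 ] [ 3.13960829e+00 -1.23598693e-03  1.43841611e-04] 0.0203112269512372 [-0.01183095  0.60480219  0.65962572]
```

View pics/w22c.png

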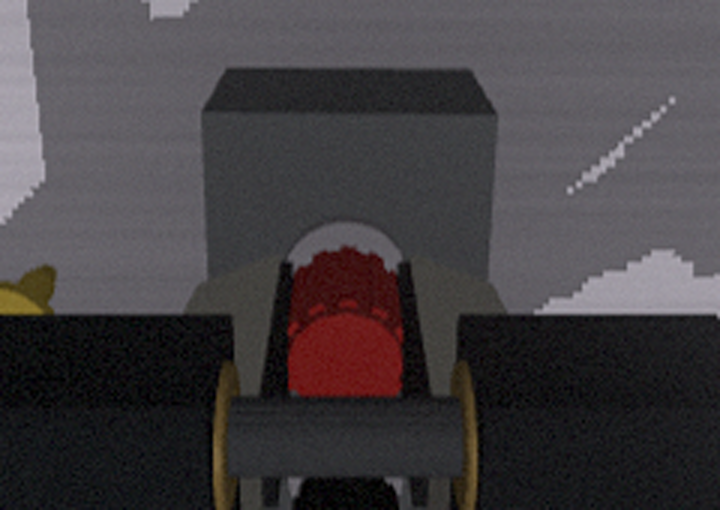

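Call:
jog_arm(
  series=[
    [-1,[0,0,0],[0,0,0]],
    [-1,[0,0,0],[0,0,0]],
    [-1,[0,0,-0.01],[0,0,0]],
    [-1,[0,0,-0.03],[0,0,0]],
    [-1,[0,0,-0.06],[0,0,0]],
    [-1,[0,0,-0.1],[0,0,0]],
    [-1,[0,0,-0.14],[0,0,0]],
    [-1,[0,0,-0.14],[0,0,0]],
    [-1,[0,0,-0.14],[0,0,0]],
  ],
)

```text
time: 18.42
tool_pos: [0.4543, -0.327, 0.1701]
tool_rot: [3.136, -0.006, 0.0]
contact_force: [0.7, -0.5, -0.3]
opening: 0.0203
```

```bash
cat >> h.py <<'E'
HS=np.array([-.0004,0,-.015])
def seat(off): return place(off,HT=HS)
E
python3 - <<'E'
from h import *
d,st=snap("wrist","w23");print(st["tool_pos"],st["tool_rot"],st["opening"],st["contact_force"])
d,_=snap("scene","s23"); crop(d,80,140,240,280,4,"pics/s23c.png")
rel([.46,-.28,.30],tool(0,0)); rel([.50,-.08,.32],tool(-3,10)); p,R=seat([0,.0006,.11]);print(p); rel(p,R)
E
```

```text
[ 0.45429983 -0.32696934  0.17009089] [ 3.13555284e+00 -5.50120777e-03  2.77616669e-04] 0.02032165490315166 [ 0.67052188 -0.45441716 -0.2822625 ]
shift [0.0073, -0.0454, -0.1336] rot [0.0009, -0.0001, 0.0001] |s|mm 141.3 deg 0.06
shift [0.0474, -0.2454, -0.1538] rot [-0.0036, 0.1744, 0.0524] |s|mm 293.4 deg 10.43
[0.59159723 0.13524324 0.15867654]
shift [0.139, -0.4608, 0.0074] rot [-0.0313, 0.5577, 0.1126] |s|mm 481.3 deg 32.65
```

View pics/w23.png

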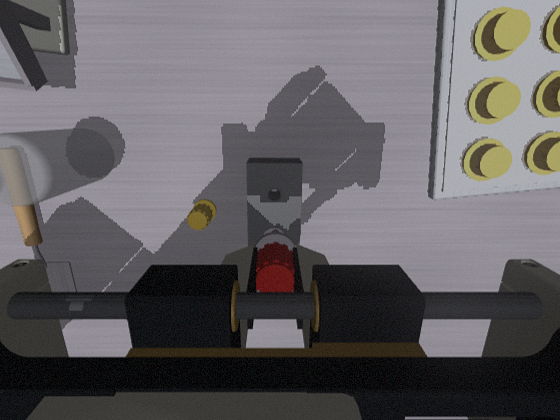

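View pics/s23c.png

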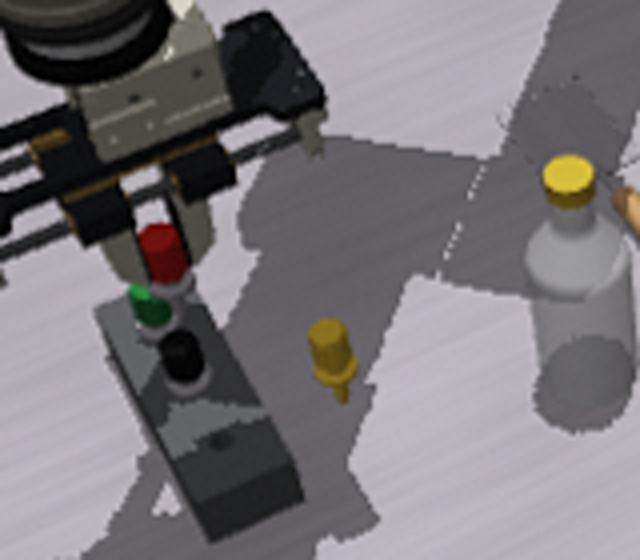

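Call:
jog_arm(
  series=[
    [-1,[0.002,-0.01,-0.04],[0,0,0]],
    [-1,[0.004,-0.02,-0.08],[0,0,0]],
    [-1,[0.007,-0.045,-0.11],[0,0,0]],
    [-1,[0.012,-0.075,-0.134],[0,0,0]],
    [-1,[0.02,-0.11,-0.14],[0,0,0]],
    [-1,[0.027,-0.145,-0.145],[0,0.05,0.01]],
    [-1,[0.035,-0.18,-0.15],[-0.002,0.1,0.03]],
    [-1,[0.041,-0.215,-0.154],[-0.003,0.14,0.04]],
    [-1,[0.047,-0.245,-0.154],[-0.0036,0.174,0.052]],
    [-1,[0.06,-0.28,-0.15],[-0.008,0.25,0.06]],
    [-1,[0.075,-0.315,-0.14],[-0.013,0.33,0.07]],
    [-1,[0.09,-0.35,-0.12],[-0.018,0.41,0.085]],
  ],
)

```text
time: 19.52
tool_pos: [0.5435, 0.0247, 0.2875]
tool_rot: [3.141, -0.417, -0.086]
contact_force: [1.4, -1.3, -1.2]
opening: 0.0202
```

Run:
```python
from h import *
from cell import status
st=status.observe(); print(st["tool_pos"],st["tool_rot"],st["opening"],st["qpos"])
p,R=seat([0,.0006,.11]);print(p); rel(p,R)
```

```text
[0.54348472 0.02473414 0.28748106] [ 3.14080328 -0.41731484 -0.08637664] 0.020201141688522908 [-0.09794749  0.06712819  1.70342234  0.00478222  0.95374914  1.55745129]
[0.59159723 0.13524324 0.15867654]
shift [-0.0171, -0.1144, 0.1332] rot [-0.0127, 0.1412, 0.0255] |s|mm 176.4 deg 8.25
```

Call:
jog_arm(
  series=[
    [-1,[0,-0.035,0.01],[-0.004,0.05,0.009]],
    [-1,[-0.004,-0.07,0.03],[-0.008,0.1,0.017]],
    [-1,[-0.01,-0.1,0.06],[-0.0127,0.14,0.0255]],
    [-1,[-0.014,-0.114,0.09],[-0.0127,0.141,0.0255]],
    [-1,[-0.017,-0.1144,0.12],[-0.0127,0.141,0.0255]],
    [-1,[-0.017,-0.1144,0.133],[-0.0127,0.141,0.0255]],
    [-1,[-0.017,-0.1144,0.133],[-0.0127,0.141,0.0255]],
    [-1,[-0.017,-0.1144,0.133],[-0.0127,0.141,0.0255]],
    [-1,[-0.017,-0.1144,0.133],[-0.0127,0.141,0.0255]],
  ],
)

```text
time: 20.27
tool_pos: [0.5898, 0.1334, 0.1583]
tool_rot: [3.14, -0.552, -0.114]
contact_force: [-1.1, 0.1, -0.1]
opening: 0.0203
```

Run:
```python
from h import *
d,st=snap("wrist","w24"); print(st["tool_pos"],st["tool_rot"],st["opening"])
p,R=seat([0,.0006,.11]); rel(p,R)
s,_=snap("scene","s24"); crop(s,260,120,400,250,5,"pics/s24c.png")
t,_=snap("top","t24"); crop(t,215,120,345,220,6,"pics/t24c.png")
```

```text
[0.5898107  0.13336248 0.15831388] [ 3.13985467 -0.55236463 -0.11406547] 0.020262928302627364
shift [0.0009, -0.002, 0.001] rot [0.0008, 0.0048, 0.0008] |s|mm 2.4 deg 0.28
```

View pics/w24.png

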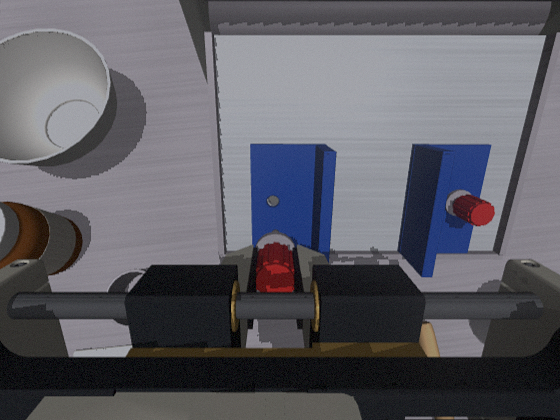

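View pics/s24c.png

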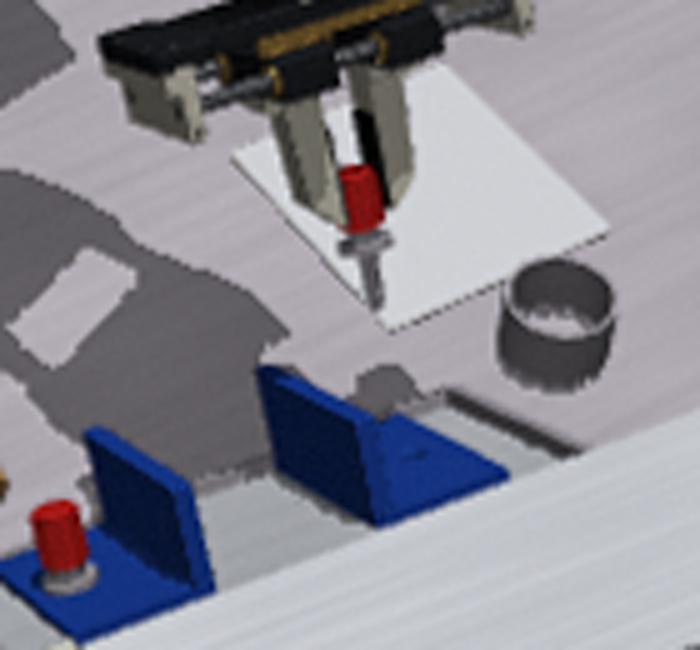

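View pics/t24c.png

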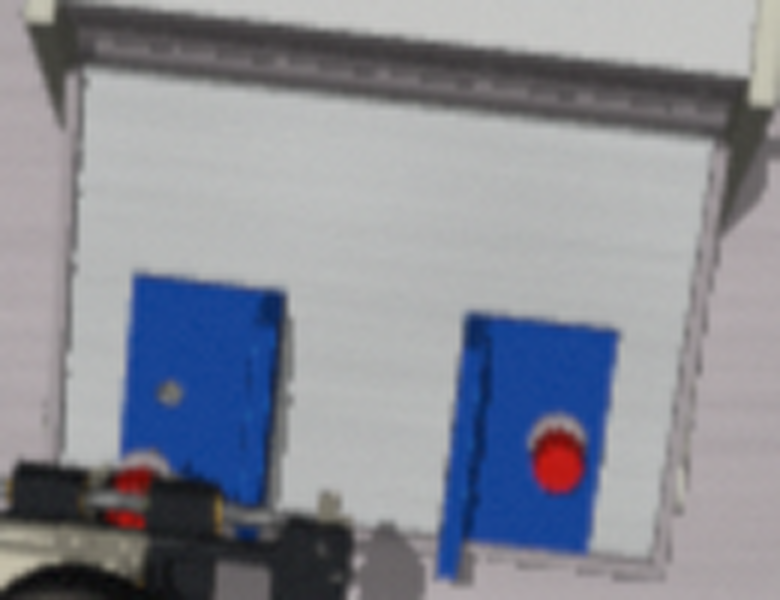

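Run:
```python
from h import *
d=load("w24.npz"); s=load("s24.npz"); t=load("t24.npz")
T=d["T"]@np.linalg.inv(d["tool_from_camera"])
f=lambda q:(T@np.r_[q,1])[:3]
for nm,z in [("tip",.016),("seat",-.015),("collartop",-.019),("knobbot",-.025),("knobtop",-.053)]:
    p=f([-.0004,0,z]); print(nm,((proj(s,p)-[260,120])*5+2).round(1), "top",((proj(t,p)-[215,120])*6+2.5).round(1),"wrist",proj(d,p).round(1))
crop(d,230,130,350,300,4.5,"pics/w24c.png")
```

```text
tip [380.5 310.5] top [155.8 455.3] wrist [275.8 231.4]
seat [367.8 248.3] top [146.4 480.4] wrist [275.9 249.6]
collartop [366.2 240.3] top [145.1 483.7] wrist [276.  252.3]
knobbot [363.7 228.1] top [143.2 488.7] wrist [276.  256.7]
knobtop [352.  170.8] top [134.2 512.8] wrist [276.2 281.2]
```

View pics/w24c.png

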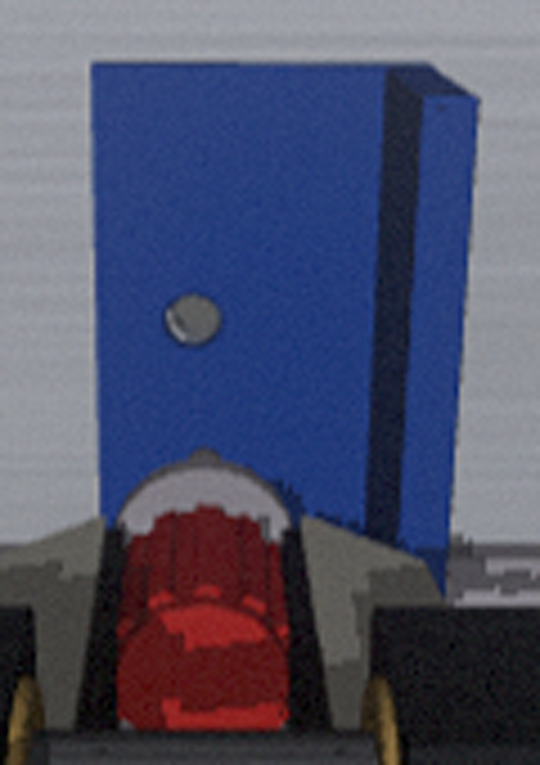

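Run:
```python
from h import *
s=load("s24.npz"); crop(s,315,145,350,190,13,"pics/s24z.png")
d=load("w24.npz"); T=d["T"]@np.linalg.inv(d["tool_from_camera"])
for nm,z in [("tip",.016),("shanktop",-.015),("collartop",-.019),("knobbot",-.025),("knobtop",-.053)]:
    p=(T@np.r_[-.0004,0,z,1])[:3]; print(nm,((proj(s,p)-[315,145]+.5)*13-.5).round(1))
for a in (.05,.1): # tilt about y with pivot at grasp z=-.04
  for nm,z in [("tip",.016),("knobtop",-.053)]:
    p=(T@np.r_[-.0004-a*(z+.04),0,z,1])[:3]; print(a,nm,((proj(s,p)-[315,145]+.5)*13-.5).round(1),proj(d,p).round(1))
```

```text
tip [275.1 483.1]
shanktop [242.1 321.5]
collartop [237.8 300.5]
knobbot [231.4 268.8]
knobtop [201.  119.8]
0.05 tip [267.9 479.9] [275.8 234.9]
0.05 knobtop [202.7 120.4] [276.2 280.1]
0.1 tip [260.7 476.8] [275.8 238.4]
0.1 knobtop [204.4 121. ] [276.2 279. ]
```

View pics/s24z.png

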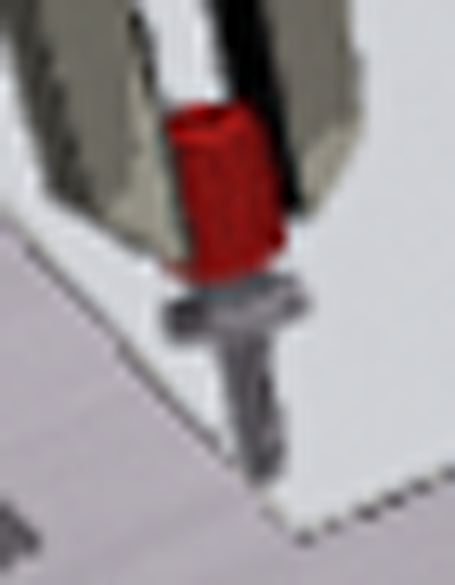

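```bash
cat >> h.py <<'E'
def seat2(off,a=.06,hx=-.0019):
    R=tool(YAW,32)*Ro.from_rotvec([0,a,0]); Rs=Ro.from_euler("z",YAW,degrees=True)*Ro.from_euler("y",-32,degrees=True)
    return S+Rs.apply(off)-R.apply([hx,0,-.015]),R
E
python3 - <<'E'
from h import *
p,R=seat2([0,.0008,.047]); rel(p,R)
E
```

```text
shift [0.0032, -0.0022, 0.0642] rot [0.0006, 0.0639, 0.0006] |s|mm 64.3 deg 3.66
```

Call:
jog_arm(
  series=[
    [-1,[0.003,-0.002,0.02],[0,0.03,0]],
    [-1,[0.003,-0.002,0.04],[0,0.063,0]],
    [-1,[0.003,-0.002,0.055],[0,0.063,0]],
    [-1,[0.003,-0.002,0.064],[0,0.063,0]],
    [-1,[0.003,-0.002,0.064],[0,0.063,0]],
    [-1,[0.003,-0.002,0.064],[0,0.063,0]],
    [-1,[0.003,-0.002,0.064],[0,0.063,0]],
  ],
)

```text
time: 21.0
tool_pos: [0.6269, 0.1324, 0.1082]
tool_rot: [3.138, -0.615, -0.114]
contact_force: [-0.3, -0.5, -0.6]
opening: 0.02
```

Run:
```python
from h import *
d,st=snap("wrist","w25"); print(st["tool_pos"],st["tool_rot"],st["opening"],st["contact_force"])
p,R=seat2([0,.0008,.047]); rel(p,R)
s,_=snap("scene","s25"); crop(s,310,150,375,225,9,"pics/s25c.png")
t,_=snap("top","t25"); crop(t,215,120,345,220,6,"pics/t25c.png")
crop(d,230,130,350,300,4.5,"pics/w25c.png")
n=Ro.from_euler("z",YAW,degrees=True)*Ro.from_euler("y",-32,degrees=True)
for nm,o in [("hole foot top",[0,.0008,.006]),("tip expected",[0,.0008,.016]),("seat exp",[0,.0008,.047])]:
    P=S+n.apply(o); print(nm,"scene",((proj(s,P)-[310,150]+.5)*9-.5).round(1),"wrist",proj(d,P).round(1))
```

```text
[0.62693591 0.13241989 0.10817517] [ 3.13820752 -0.61513037 -0.11415662] 0.01998639542762803 [-0.26259941 -0.49139406 -0.58209306]
shift [-0.0009, 0.0011, 0.0013] rot [0.0028, 0.0033, 0.001] |s|mm 1.9 deg 0.25
hole foot top scene [299.4 546.4] wrist [277.  231.8]
tip expected scene [292.2 511.8] wrist [277.1 236.2]
seat exp scene [269.8 403.3] wrist [277.6 252.3]
```

View pics/w25c.png

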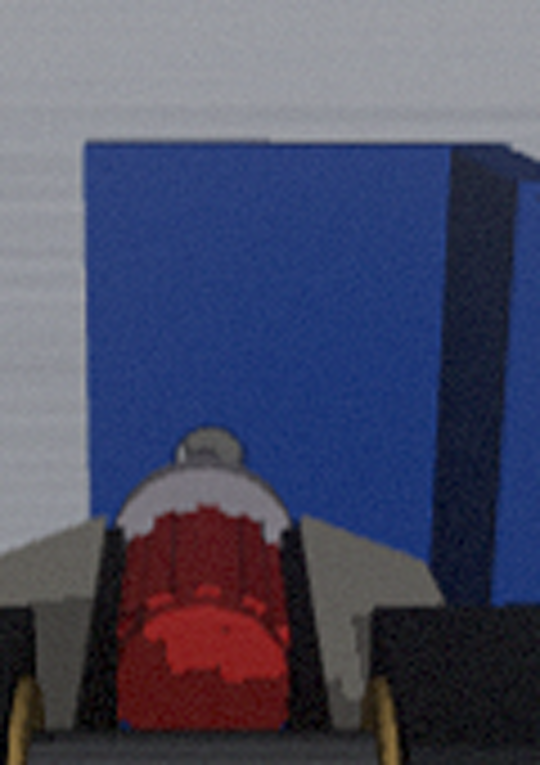

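View pics/s25c.png

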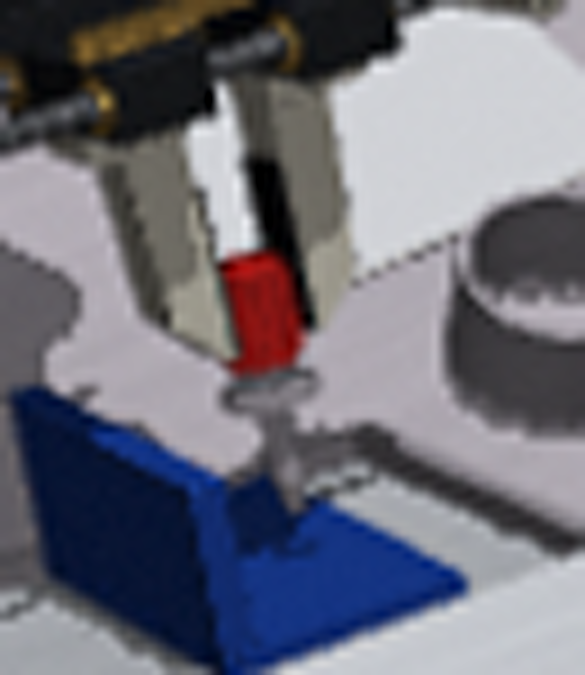

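View pics/t25c.png

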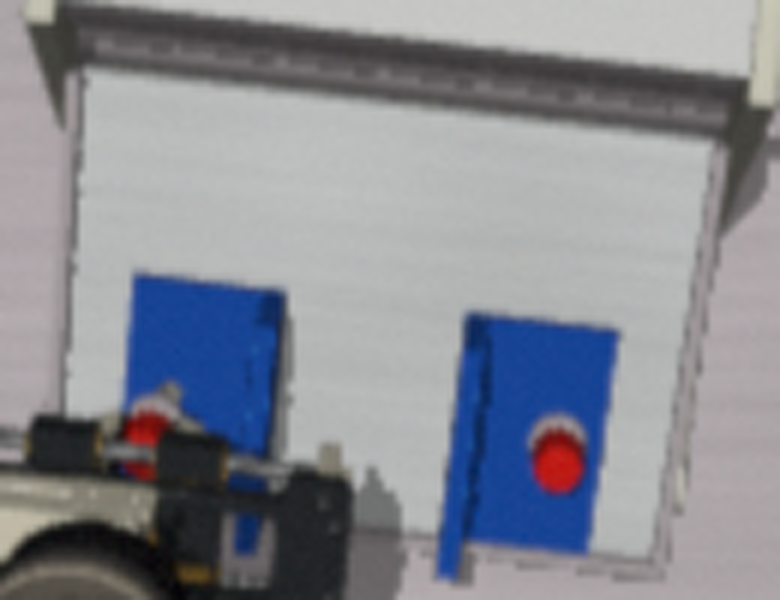

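Call:
jog_arm(
  series=[
    [-1,[-0.0009,0.001,0.001],[0.002,0.003,0]],
    [-1,[-0.0009,0.001,0.004],[0.002,0.003,0]],
    [-1,[-0.0009,0.001,0.007],[0.002,0.003,0]],
    [-1,[-0.0009,0.001,0.01],[0.002,0.003,0]],
    [-1,[-0.0009,0.001,0.014],[0.002,0.003,0]],
    [-1,[-0.0009,0.001,0.014],[0.002,0.003,0]],
    [-1,[-0.0009,0.001,0.014],[0.002,0.003,0]],
  ],
)

```text
time: 21.73
tool_pos: [0.6349, 0.1328, 0.0987]
tool_rot: [3.132, -0.61, -0.113]
contact_force: [-3.1, 0.3, 2.5]
opening: 0.0205
```

Run:
```python
from h import *
d,st=snap("wrist","w26"); print(st["tool_pos"],st["tool_rot"],st["opening"],st["contact_force"])
p,R=seat2([0,.0008,.034]); rel(p,R)
s,_=snap("scene","s26"); crop(s,310,150,375,225,9,"pics/s26c.png")
crop(d,230,130,350,300,4.5,"pics/w26c.png")
n=Ro.from_euler("z",YAW,degrees=True)*Ro.from_euler("y",-32,degrees=True)
for nm,o in [("hole foot top",[0,.0008,.006]),("tip expected",[0,.0008,.003]),("seat exp",[0,.0008,.034])]:
    P=S+n.apply(o); print(nm,"scene",((proj(s,P)-[310,150]+.5)*9-.5).round(1),"wrist",proj(d,P).round(1))
```

```text
[0.63488332 0.13281142 0.09871481] [ 3.13230482 -0.60991117 -0.11338952] 0.02049495811361915 [-3.09824648  0.29833227  2.45181029]
shift [-0.0026, 0.0023, 0.002] rot [0.0082, 0.0086, 0.0015] |s|mm 4.0 deg 0.69
hole foot top scene [299.4 546.4] wrist [278.8 239.1]
tip expected scene [301.5 556.7] wrist [278.7 237.7]
seat exp scene [279.2 449. ] wrist [279.7 254.3]
```

View pics/w26c.png

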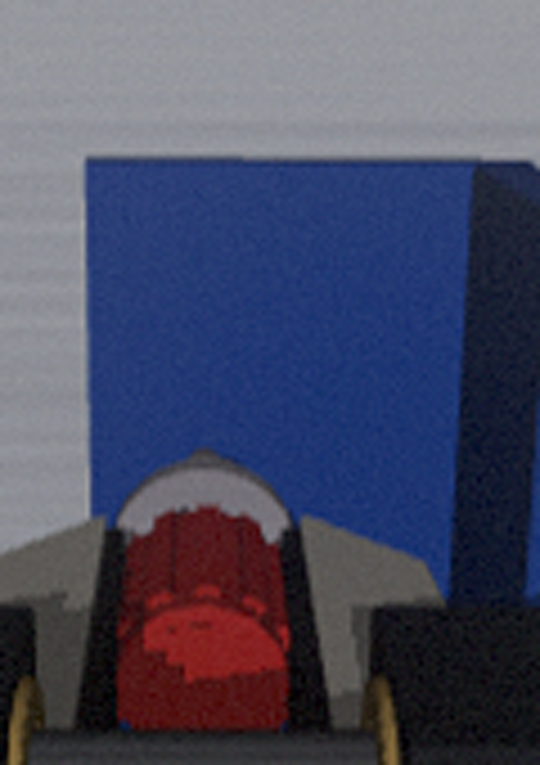

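View pics/s26c.png

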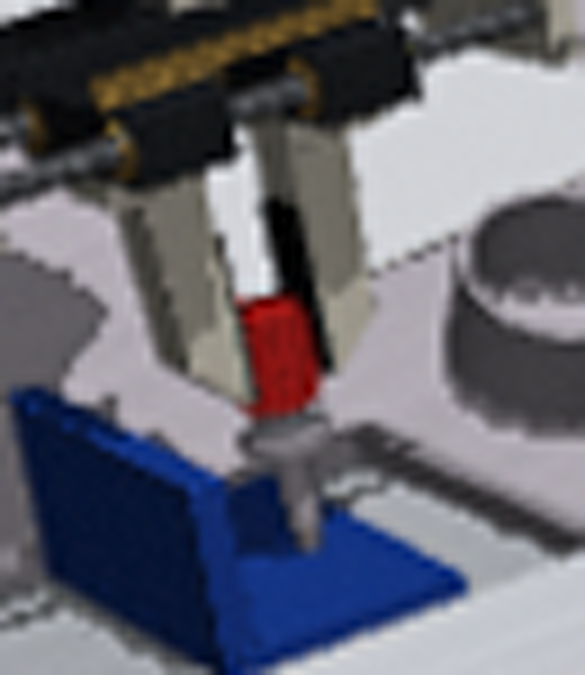

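Call:
jog_arm(
  series=[
    [-1,[0,0,-0.006],[0.004,0.004,0]],
    [-1,[-0.0026,0.0023,-0.006],[0.008,0.0086,0]],
    [-1,[-0.0026,0.0023,-0.006],[0.008,0.0086,0]],
    [-1,[-0.0026,0.0023,-0.006],[0.008,0.0086,0]],
  ],
)

```text
time: 22.17
tool_pos: [0.6296, 0.1327, 0.1051]
tool_rot: [3.136, -0.614, -0.114]
contact_force: [-0.1, 0.5, -0.6]
opening: 0.0201
```

```bash
cat > chk.py <<'E'
import sys
from h import *
k=sys.argv[1]; z=float(sys.argv[2])
d,st=snap("wrist","w"+k); print(st["tool_pos"],st["tool_rot"],st["opening"],st["contact_force"])
p,R=seat2([0,.0008,z]); rel(p,R)
s,_=snap("scene","s"+k); crop(s,310,150,375,225,9,f"pics/s{k}c.png")
crop(d,230,130,350,300,4.5,f"pics/w{k}c.png")
n=Ro.from_euler("z",YAW,degrees=True)*Ro.from_euler("y",-32,degrees=True)
for nm,o in [("hole foot top",[0,.0008,.006]),("tip expected",[0,.0008,z-.031]),("seat exp",[0,.0008,z])]:
    P=S+n.apply(o); print(nm,"scene",((proj(s,P)-[310,150]+.5)*9-.5).round(1),"wrist",proj(d,P).round(1))
E
python3 chk.py 27 .042
```

```text
[0.62964258 0.13274459 0.1050947 ] [ 3.13587108 -0.61426605 -0.11357533] 0.02014469194204615 [-0.05596906  0.53893531 -0.58685365]
shift [-0.0016, 0.0017, 0.0021] rot [0.0048, 0.0043, 0.0013] |s|mm 3.1 deg 0.38
hole foot top scene [299.4 546.4] wrist [277.8 234.2]
tip expected scene [295.8 529.1] wrist [277.9 236.5]
seat exp scene [273.4 420.9] wrist [278.6 252.6]
```

View pics/w27c.png

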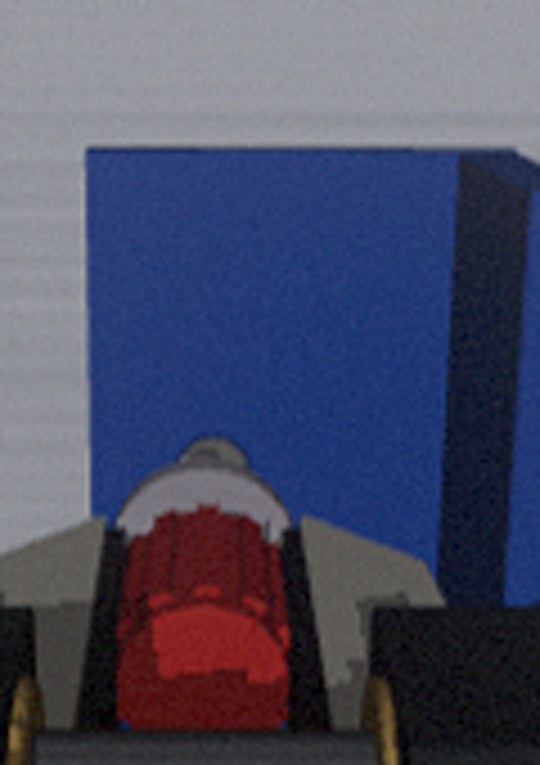

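View pics/s27c.png

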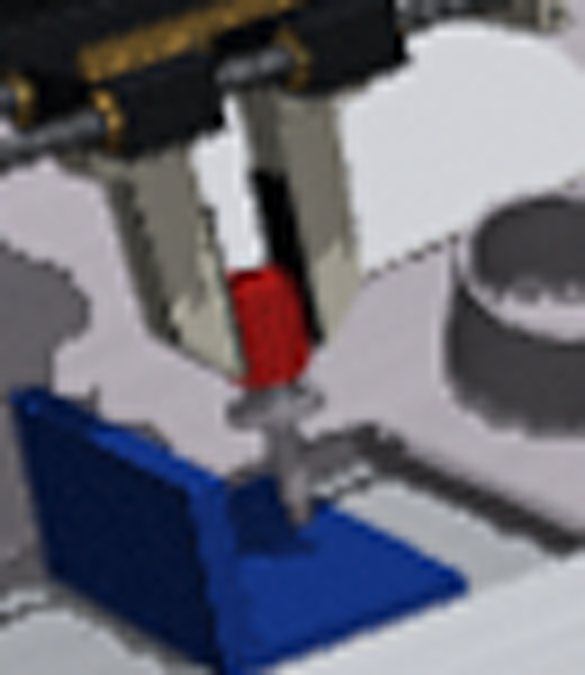

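Call:
jog_arm(
  series=[
    [-1,[-0.001,0.002,0.001],[0.004,0.004,0]],
    [-1,[-0.0018,0.0025,0.001],[0.005,0.004,0]],
    [-1,[-0.0018,0.0025,0.001],[0.005,0.004,0]],
    [-1,[-0.0018,0.0025,0.001],[0.005,0.004,0]],
  ],
)

```text
time: 22.6
tool_pos: [0.6293, 0.1319, 0.1058]
tool_rot: [3.136, -0.614, -0.114]
contact_force: [-0.3, -0.7, -0.9]
opening: 0.0201
```

```bash
python3 chk.py 28 .040
```

```text
[0.62931626 0.13187814 0.10581842] [ 3.13629966 -0.61388111 -0.11357565] 0.020115625747612068 [-0.29189932 -0.6615188  -0.87667567]
shift [-0.002, 0.0008, 0.0049] rot [0.0043, 0.0046, 0.0013] |s|mm 5.3 deg 0.37
hole foot top scene [299.4 546.4] wrist [276.7 234.2]
tip expected scene [297.2 536. ] wrist [276.7 235.5]
seat exp scene [274.9 428. ] wrist [277.2 251.3]
```

View pics/w28c.png

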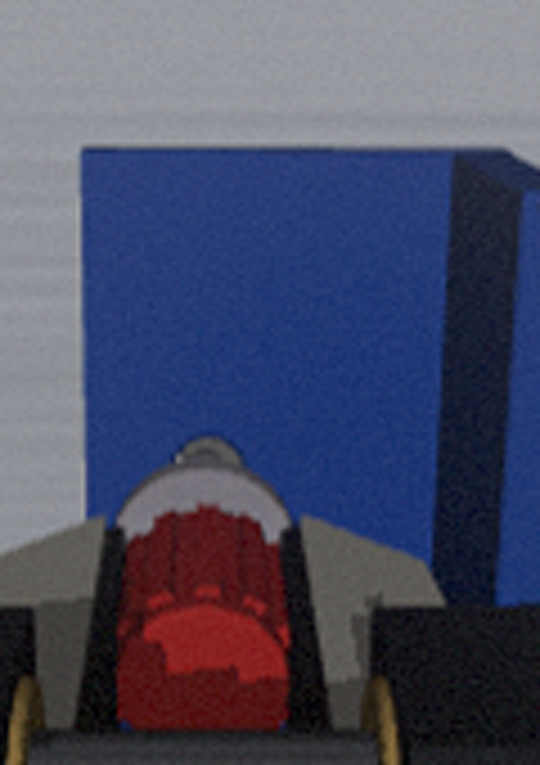

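View pics/s28c.png

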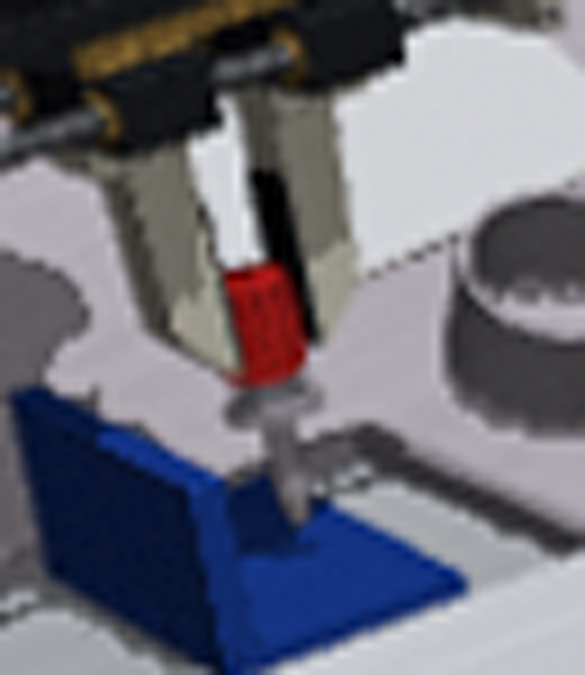

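Call:
jog_arm(
  series=[
    [-1,[-0.002,0.001,0.001],[0.004,0.004,0]],
    [-1,[-0.0022,0.001,0.004],[0.004,0.004,0]],
    [-1,[-0.0025,0.001,0.007],[0.004,0.004,0]],
    [-1,[-0.0027,0.001,0.01],[0.004,0.004,0]],
    [-1,[-0.0029,0.001,0.013],[0.004,0.004,0]],
    [-1,[-0.0029,0.001,0.013],[0.004,0.004,0]],
  ],
)

```text
time: 23.2
tool_pos: [0.6358, 0.1332, 0.0988]
tool_rot: [3.132, -0.611, -0.113]
contact_force: [-8.0, -0.1, 8.4]
opening: 0.0203
```

```bash
python3 chk.py 29 .032
```

```text
[0.63578447 0.13318981 0.09876489] [ 3.13175834 -0.61097046 -0.11344042] 0.020319623693597 [-7.97894909 -0.10029853  8.44077137]
shift [-0.0034, 0.0028, 0.0036] rot [0.0088, 0.0076, 0.0015] |s|mm 5.7 deg 0.67
hole foot top scene [299.4 546.4] wrist [279.4 240.3]
tip expected scene [302.9 563.6] wrist [279.3 237.9]
seat exp scene [280.7 456. ] wrist [280.4 254.3]
```

View pics/w29c.png

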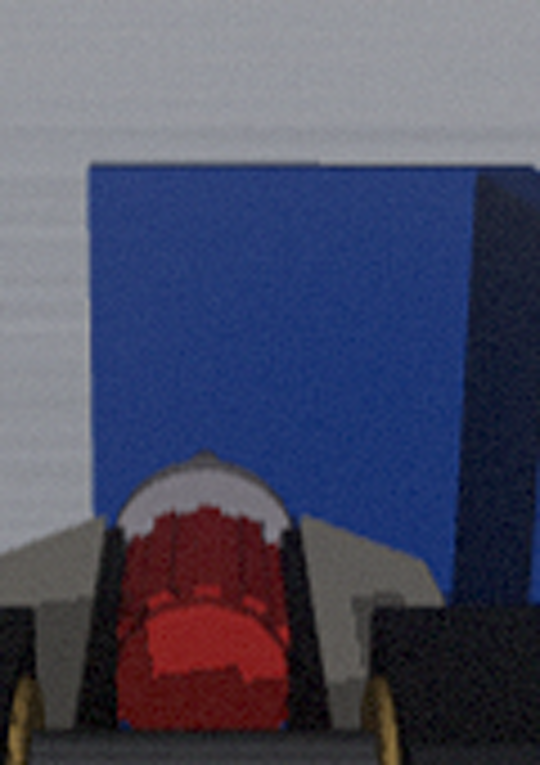

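View pics/s29c.png

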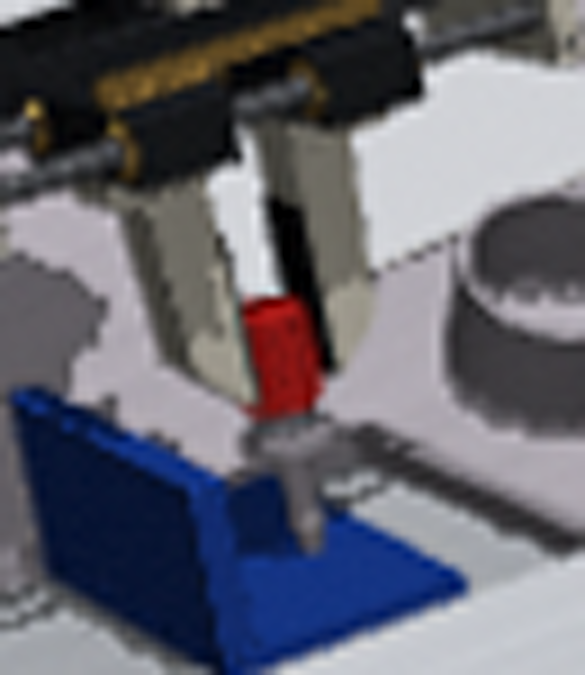

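Call:
jog_arm(
  series=[
    [-1,[0,0,-0.004],[0.004,0.004,0]],
    [-1,[-0.003,0.003,-0.004],[0.008,0.0076,0.001]],
    [-1,[-0.004,0.004,-0.004],[0.008,0.0076,0.001]],
    [-1,[-0.004,0.004,-0.004],[0.008,0.0076,0.001]],
    [-1,[-0.004,0.004,-0.004],[0.008,0.0076,0.001]],
  ],
)

```text
time: 23.72
tool_pos: [0.6307, 0.1319, 0.1028]
tool_rot: [3.135, -0.612, -0.115]
contact_force: [-0.2, -0.0, -0.8]
opening: 0.02
```

```bash
python3 chk.py 30 .040
```

```text
[0.63071772 0.1319237  0.1028003 ] [ 3.13459824 -0.61212063 -0.11478165] 0.020041857323817684 [-0.24434346 -0.0045594  -0.78075064]
shift [-0.0014, 0.001, 0.0016] rot [0.0068, 0.0064, 0.0004] |s|mm 2.3 deg 0.53
hole foot top scene [299.4 546.4] wrist [276.9 235. ]
tip expected scene [297.2 536. ] wrist [277.  236.4]
seat exp scene [274.9 428. ] wrist [277.6 252.7]
```

View pics/s30c.png

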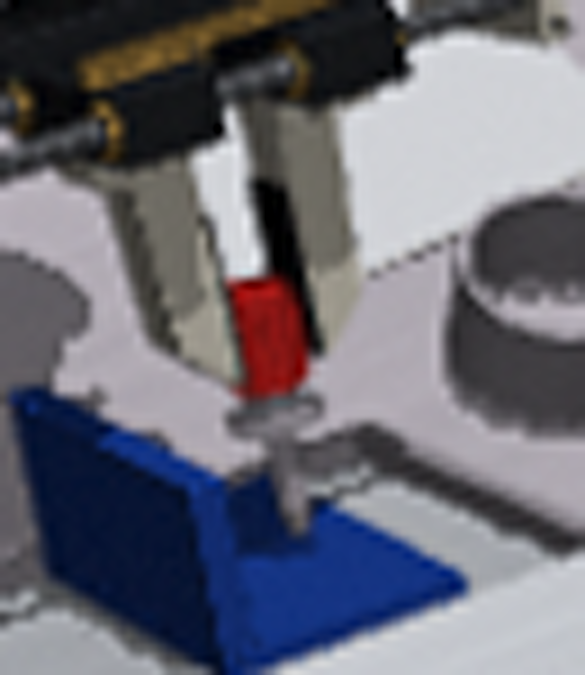

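Call:
jog_arm(
  series=[
    [-1,[-0.0015,0.002,0],[0.006,0.006,0]],
    [-1,[-0.002,0.002,0],[0.006,0.006,0]],
    [-1,[-0.002,0.002,0.003],[0.006,0.006,0]],
    [-1,[-0.0022,0.002,0.005],[0.006,0.006,0]],
    [-1,[-0.0022,0.002,0.005],[0.006,0.006,0]],
  ],
)

```text
time: 24.23
tool_pos: [0.6329, 0.1322, 0.1012]
tool_rot: [3.134, -0.612, -0.115]
contact_force: [0.4, 0.7, -0.5]
opening: 0.0199
```

```bash
python3 chk.py 31 .036
```

```text
[0.63291051 0.13222578 0.10124742] [ 3.13380614 -0.61186114 -0.11468792] 0.019916751692310112 [ 0.41824883  0.66564137 -0.52404723]
shift [-0.0024, 0.0015, 0.0032] rot [0.0075, 0.0067, 0.0005] |s|mm 4.3 deg 0.58
hole foot top scene [299.4 546.4] wrist [277.7 237.4]
tip expected scene [300.1 549.8] wrist [277.6 236.9]
seat exp scene [277.8 442. ] wrist [278.4 253.2]
```

View pics/s31c.png

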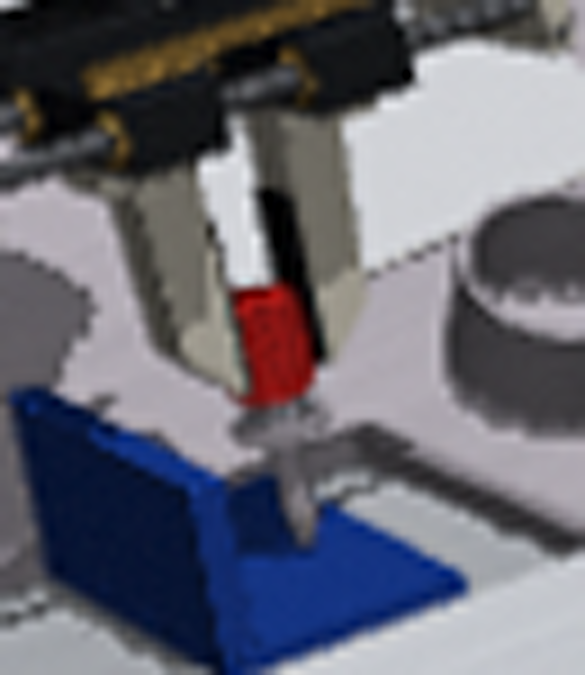

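View pics/w31c.png

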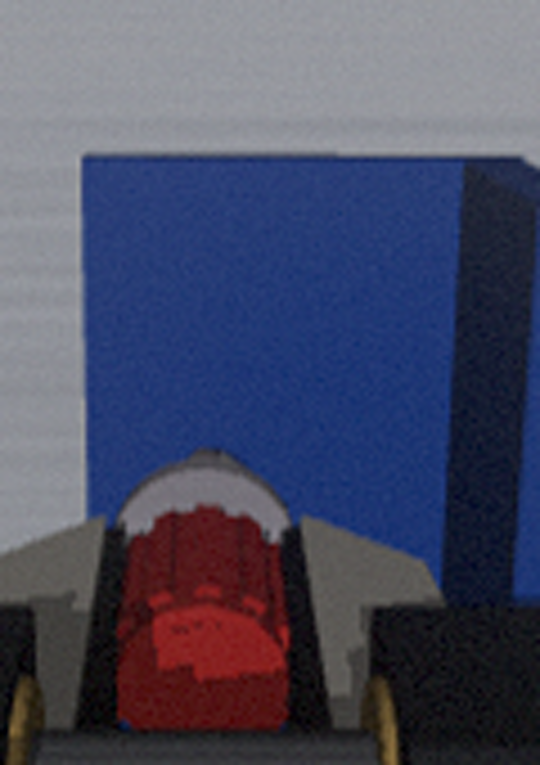

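Run:
```python
from h import *
d=load("w31.npz"); Tc=np.linalg.inv(d["tool_from_camera"]);K=d["camera_matrix"]
def pj(q): c=Tc@np.r_[q,1]; c=K@c[:3]; return (c[:2]/c[2]).round(1)
for x0 in (-.002,-.001,0,.001,.002):
    print(x0,"collar far",pj([x0+.013,0,-.019]),"knobtop far",pj([x0+.011,0,-.053]),"knobtop near",pj([x0-.011,0,-.053]),"knob bottom far",pj([x0+.011,0,-.025]),"tip far",pj([x0+.0025,0,.016]),"shoulder far",pj([x0+.0045,0,.008]))
P=cloud(d); T=d["T"]@Tc; Q=(P-T[:3,3])@T[:3,:3]
for v in list(range(226,262,2))+list(range(262,296,4)): print(v,[Q[v,u].round(4).tolist() for u in (272,276)])
crop(d,250,215,302,300,9,"pics/w31z.png")
```

```text
-0.002 collar far [276.  235.7] knobtop far [276.2 265.2] knobtop near [276.1 302. ] knob bottom far [276.  242.6] tip far [275.8 230.3] shoulder far [275.8 231.9]
-0.001 collar far [276.  234.2] knobtop far [276.2 263.4] knobtop near [276.1 300.4] knob bottom far [276.  241.1] tip far [275.8 229.1] shoulder far [275.8 230.6]
0 collar far [276.  232.7] knobtop far [276.2 261.7] knobtop near [276.1 298.8] knob bottom far [276.  239.6] tip far [275.8 227.8] shoulder far [275.8 229.3]
0.001 collar far [276.  231.1] knobtop far [276.2 259.9] knobtop near [276.1 297.1] knob bottom far [276. 238.] tip far [275.8 226.5] shoulder far [275.8 228. ]
0.002 collar far [276.  229.6] knobtop far [276.2 258.1] knobtop near [276.1 295.5] knob bottom far [276.  236.5] tip far [275.8 225.3] shoulder far [275.8 226.7]
226 [[0.0028, -0.0028, 0.019], [0.0025, 0.0002, 0.0197]]
228 [[0.0014, -0.0028, 0.0185], [0.0017, 0.0001, 0.0177]]
230 [[0.0016, -0.0028, 0.0138], [0.0043, 0.0001, 0.0072]]
232 [[0.0123, -0.0025, -0.0162], [0.0129, 0.0, -0.0176]]
234 [[0.0119, -0.0025, -0.0186], [0.0125, 0.0, -0.02]]
236 
[... 607 characters left out ...]
0.0112, -0.0001, -0.047]]
258 [[0.0103, -0.0022, -0.0476], [0.0115, -0.0001, -0.0499]]
260 [[0.0097, -0.0022, -0.0487], [0.0112, -0.0001, -0.0515]]
262 [[0.01, -0.0022, -0.0514], [0.0105, -0.0001, -0.0524]]
266 [[0.0087, -0.0021, -0.0532], [0.0093, -0.0001, -0.0544]]
270 [[0.0072, -0.0021, -0.0547], [0.0066, -0.0001, -0.0536]]
274 [[0.0044, -0.0021, -0.0539], [0.0042, -0.0001, -0.0535]]
278 [[0.0021, -0.0022, -0.0539], [0.0011, -0.0001, -0.0523]]
282 [[-0.0003, -0.0022, -0.0539], [-0.0003, -0.0001, -0.0538]]
286 [[-0.0039, -0.0022, -0.0519], [-0.0027, -0.0001, -0.0538]]
290 [[-0.0053, -0.0022, -0.0535], [-0.0061, -0.0001, -0.0523]]
294 [[0.0311, -0.0015, -0.1119], [0.0312, -0.0003, -0.1119]]
```

View pics/w31z.png

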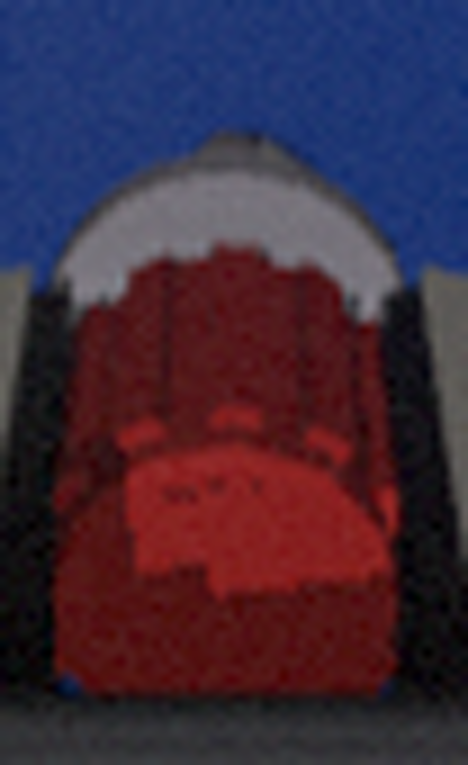

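```bash
cat >> h.py <<'E'
def seat2(off,a=0,hx=.0002):
    R=tool(YAW,32); Rs=Ro.from_euler("z",YAW,degrees=True)*Ro.from_euler("y",-32,degrees=True)
    return S+Rs.apply(off)-R.apply([hx,0,-.0154]),R
E
python3 - <<'E'
from h import *
p,R=seat2([0,.0008,.043]); rel(p,R)
E
```

```text
shift [-0.005, 0.0015, -0.0033] rot [0.0075, -0.0533, 0.0003] |s|mm 6.2 deg 3.08
```

Call:
jog_arm(
  series=[
    [-1,[0,0,-0.004],[0.002,-0.01,0]],
    [-1,[-0.005,0.002,-0.004],[0.0075,-0.053,0]],
    [-1,[-0.005,0.002,-0.004],[0.0075,-0.053,0]],
    [-1,[-0.005,0.002,-0.004],[0.0075,-0.053,0]],
    [-1,[-0.005,0.002,-0.004],[0.0075,-0.053,0]],
  ],
)

```text
time: 24.75
tool_pos: [0.6262, 0.1307, 0.1019]
tool_rot: [3.141, -0.56, -0.115]
contact_force: [0.2, 1.5, -1.4]
opening: 0.0201
```

```bash
python3 chk.py 32 .043
```

```text
[0.62620051 0.13071017 0.10194953] [ 3.14093637 -0.56010096 -0.11520158] 0.02006732414654136 [ 0.24406755  1.47407767 -1.35694886]
shift [0.0001, -0.0006, 0.0008] rot [0.0006, -0.0011, 0.0003] |s|mm 1.0 deg 0.07
hole foot top scene [299.4 546.4] wrist [274.8 227.7]
tip expected scene [295.1 525.6] wrist [274.8 230.7]
seat exp scene [272.7 417.4] wrist [274.8 248.6]
```

View pics/w32c.png

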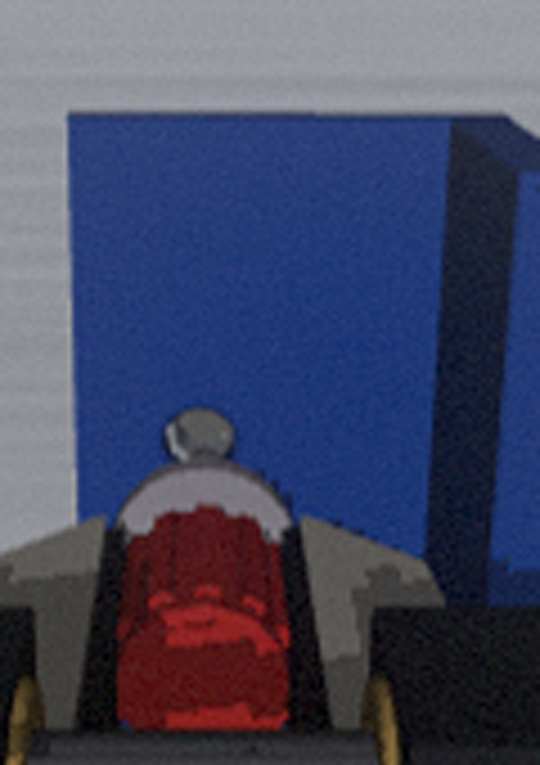

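View pics/s32c.png

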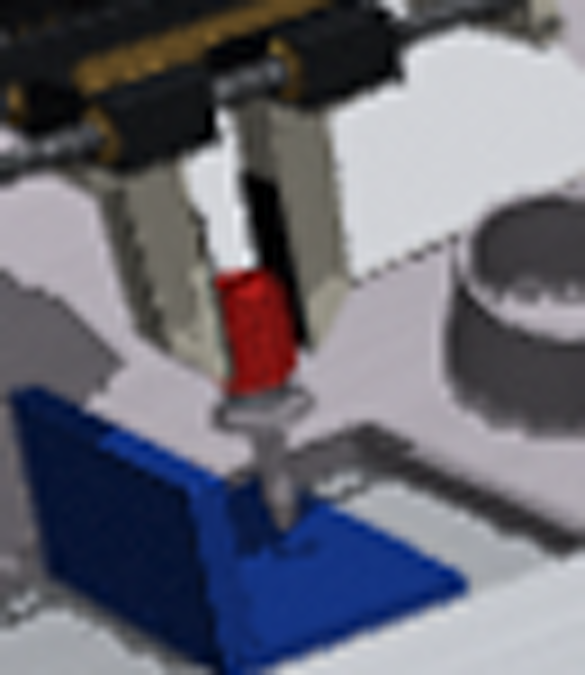

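Call:
jog_arm(
  series=[
    [-1,[0.0005,-0.001,0],[0,0,0]],
    [-1,[0.0005,-0.001,0.003],[0,0,0]],
    [-1,[0.0005,-0.001,0.006],[0,0,0]],
    [-1,[0.0005,-0.001,0.006],[0,0,0]],
    [-1,[0.0005,-0.001,0.006],[0,0,0]],
  ],
)

```text
time: 25.27
tool_pos: [0.6297, 0.1315, 0.0967]
tool_rot: [3.141, -0.559, -0.115]
contact_force: [-0.3, -0.1, -0.3]
opening: 0.0202
```

```bash
sed -i 's/seat2(\[0,.0008,z\])/seat2([.0006,.0014,z])/' chk.py; python3 chk.py 33 .037
```

```text
[0.6297384  0.13150759 0.09672068] [ 3.14127025 -0.55852409 -0.11484925] 0.020164272203919763 [-0.32049743 -0.05167922 -0.28155843]
shift [0.0002, -0.0001, 0.0007] rot [0.0, -0.0003, 0.0002] |s|mm 0.7 deg 0.02
hole foot top scene [299.4 546.4] wrist [276.4 230.9]
tip expected scene [299.4 546.4] wrist [276.4 230.9]
seat exp scene [277.  438.5] wrist [276.7 249. ]
```

View pics/w33c.png

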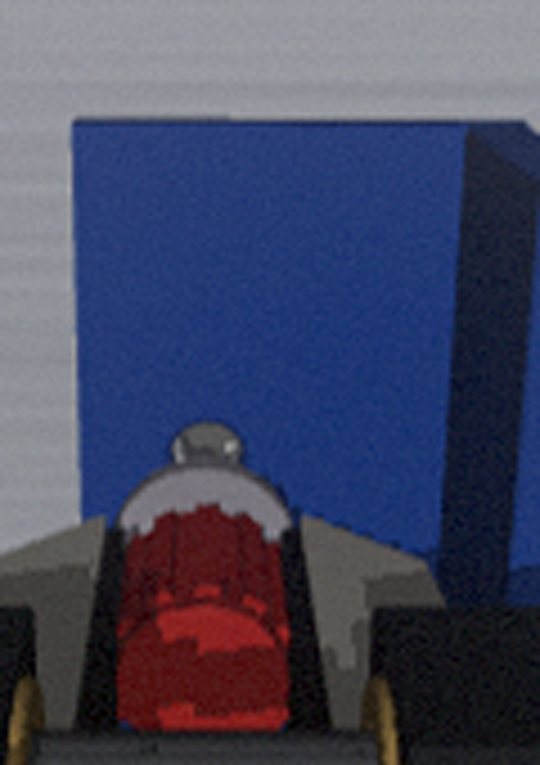

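View pics/s33c.png

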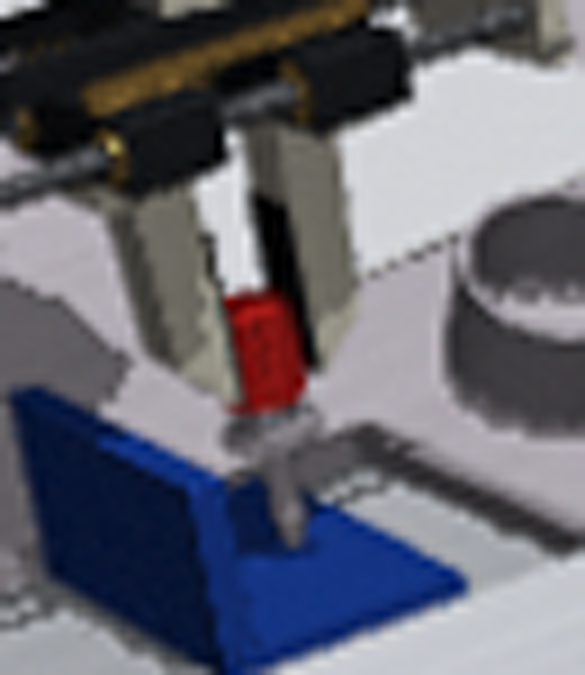

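Call:
jog_arm(
  series=[
    [-1,[0.0002,0,0.002],[0,0,0]],
    [-1,[0.0002,0,0.004],[0,0,0]],
    [-1,[0.0002,0,0.006],[0,0,0]],
    [-1,[0.0002,0,0.006],[0,0,0]],
  ],
)

```text
time: 25.7
tool_pos: [0.6332, 0.1311, 0.0917]
tool_rot: [3.141, -0.559, -0.115]
contact_force: [-1.0, 0.3, -0.1]
opening: 0.0201
```

```bash
python3 chk.py 34 .031
```

```text
[0.63317659 0.13107913 0.09172094] [ 3.14138569 -0.55863128 -0.1149854 ] 0.02011951441403394 [-1.00859227  0.3187933  -0.0597396 ]
shift [0.0, -0.0001, 0.0006] rot [0.0001, -0.0002, 0.0002] |s|mm 0.6 deg 0.01
hole foot top scene [299.4 546.4] wrist [276.4 234.4]
tip expected scene [303.7 567. ] wrist [276.4 231.3]
seat exp scene [281.4 459.5] wrist [276.6 249.5]
```

Tip is in the hole without resistance. Continue down.

Call:
jog_arm(
  series=[
    [-1,[0,0,0.002],[0,0,0]],
    [-1,[0,0,0.004],[0,0,0]],
    [-1,[0,0,0.006],[0,0,0]],
    [-1,[0,0,0.008],[0,0,0]],
    [-1,[0,0,0.01],[0,0,0]],
    [-1,[0,0,0.01],[0,0,0]],
  ],
)

```text
time: 26.3
tool_pos: [0.6383, 0.1302, 0.0831]
tool_rot: [3.141, -0.558, -0.115]
contact_force: [0.2, -1.6, -2.4]
opening: 0.0201
```

```bash
python3 chk.py 35 .021
```

```text
[0.6382676  0.13022078 0.08308059] [ 3.14097338 -0.55813893 -0.11503546] 0.02005301830526611 [ 0.22100173 -1.56295574 -2.38446316]
shift [0.0002, -0.0004, 0.0005] rot [0.0005, 0.0003, 0.0002] |s|mm 0.7 deg 0.04
hole foot top scene [299.4 546.4] wrist [276.1 239.8]
tip expected scene [310.8 601.4] wrist [276.  231.1]
seat exp scene [288.6 494.4] wrist [276.2 249.2]
```

View pics/w35c.png

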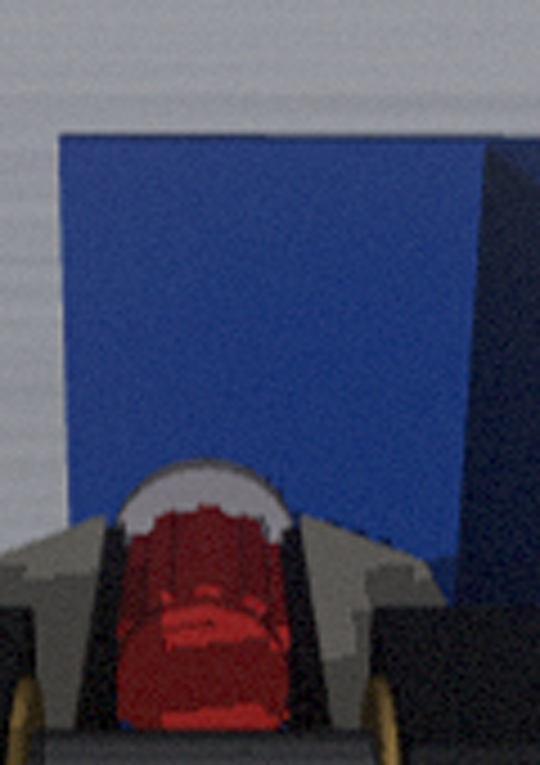

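View pics/s35c.png

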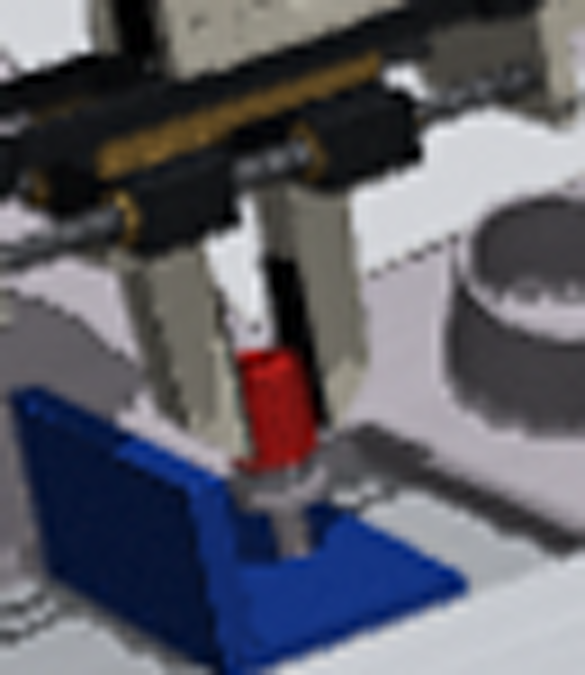

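Call:
jog_arm(
  series=[
    [-1,[0.0002,-0.0004,0.003],[0,0,0]],
    [-1,[0.0002,-0.0004,0.006],[0,0,0]],
    [-1,[0.0002,-0.0004,0.009],[0,0,0]],
    [-1,[0.0002,-0.0004,0.012],[0,0,0]],
    [-1,[0.0002,-0.0004,0.0135],[0,0,0]],
    [-1,[0.0002,-0.0004,0.0145],[0,0,0]],
    [-1,[0.0002,-0.0004,0.0145],[0,0,0]],
  ],
)

```text
time: 26.98
tool_pos: [0.646, 0.1293, 0.0708]
tool_rot: [3.141, -0.558, -0.115]
contact_force: [-1.3, -5.0, -0.8]
opening: 0.0206
```

```bash
python3 chk.py 36 .006
```

```text
[0.64600733 0.12933544 0.07083562] [ 3.14054633 -0.55779772 -0.11531295] 0.020561946779299657 [-1.33019471 -4.98465855 -0.75021359]
shift [0.0001, -0.0004, 0.0009] rot [0.0011, 0.0007, -0.0001] |s|mm 1.0 deg 0.07
hole foot top scene [299.4 546.4] wrist [276.2 249.1]
tip expected scene [321.3 652.5] wrist [276. 231.]
seat exp scene [299.4 546.4] wrist [276.2 249.1]
```

View pics/w36c.png

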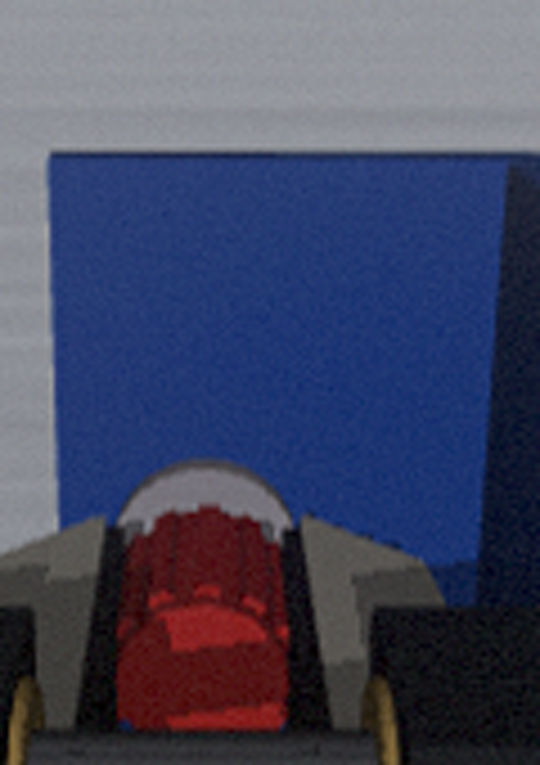

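View pics/s36c.png

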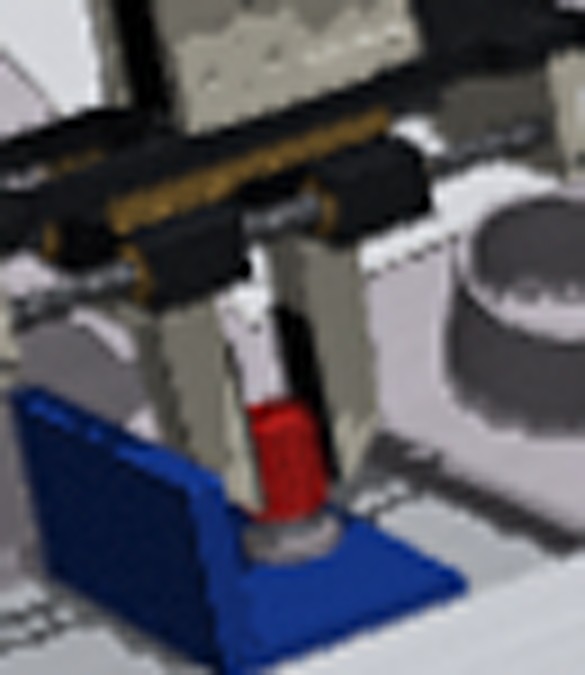

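Call:
jog_arm(
  series=[
    [-1,[0,0.0008,0],[0,0,0]],
    [-1,[0,0.0012,0.0005],[0,0,0]],
    [-1,[0,0.0012,0.0008],[0,0,0]],
    [-1,[0,0.0012,0.0008],[0,0,0]],
  ],
)

```text
time: 27.42
tool_pos: [0.6466, 0.129, 0.0708]
tool_rot: [-3.142, -0.559, -0.115]
contact_force: [-1.8, -2.7, -1.1]
opening: 0.0201
```

```bash
python3 chk.py 37 .006 | head -2
```

```text
[0.64655927 0.12897051 0.0707985 ] [-3.1415014  -0.55914089 -0.1148489 ] 0.02013597183309479 [-1.75021013 -2.73171252 -1.05951506]
shift [-0.0003, -0.0007, 0.0006] rot [-0.0002, -0.0005, 0.0003] |s|mm 1.0 deg 0.04
```

Call:
jog_arm(
  series=[
    [-1,[-0.0003,0.0008,0.0005],[0,0,0]],
    [-1,[-0.0003,0.0008,0.0005],[0,0,0]],
    [-1,[-0.0003,0.0008,0.0005],[0,0,0]],
    [-0.35,[-0.0003,0.0008,0.0005],[0,0,0]],
    [-0.35,[-0.0003,0.0008,0.0005],[0,0,0]],
    [-0.35,[-0.0003,0.0008,0.0005],[0,0,0]],
    [-0.35,[-0.0003,0.0008,0.0005],[0,0,0]],
  ],
)

```text
time: 28.1
tool_pos: [0.6467, 0.1281, 0.0705]
tool_rot: [-3.141, -0.56, -0.115]
contact_force: [0.6, 0.2, -0.1]
opening: 0.0299
```

```bash
python3 chk.py 38 .006 | head -2
python3 - <<'E'
from h import *
d=load("w38.npz"); Tc=np.linalg.inv(d["tool_from_camera"])
P=cloud(d); T=d["T"]@Tc; Q=(P-T[:3,3])@T[:3,:3]
for v in list(range(232,262,3))+list(range(262,294,4)): print(v,Q[v,276].round(4).tolist())
E
```

```text
[0.6466885  0.12811545 0.07048386] [-3.14138017 -0.55962172 -0.11500648] 0.02993143408486152 [ 0.5665451   0.16852971 -0.07410087]
shift [-0.0003, -0.0016, 0.0002] rot [-0.0003, -0.001, 0.0001] |s|mm 1.6 deg 0.06
232 [0.0116, 0.0, -0.0147]
235 [0.0109, 0.0, -0.0177]
238 [0.0097, 0.0, -0.0198]
241 [0.0073, 0.0, -0.0189]
244 [0.0055, 0.0, -0.0194]
247 [0.0098, -0.0, -0.0328]
250 [0.0092, -0.0, -0.0356]
253 [0.0096, -0.0001, -0.0403]
256 [0.0094, -0.0001, -0.0434]
259 [0.0094, -0.0001, -0.047]
262 [0.0085, -0.0001, -0.0486]
266 [0.0082, -0.0001, -0.0525]
270 [0.0065, -0.0001, -0.0536]
274 [0.0038, -0.0001, -0.0528]
278 [0.0017, -0.0001, -0.0533]
282 [-0.0008, -0.0001, -0.0531]
286 [-0.0029, -0.0001, -0.0536]
290 [-0.0056, -0.0001, -0.0531]
```

View pics/w38c.png

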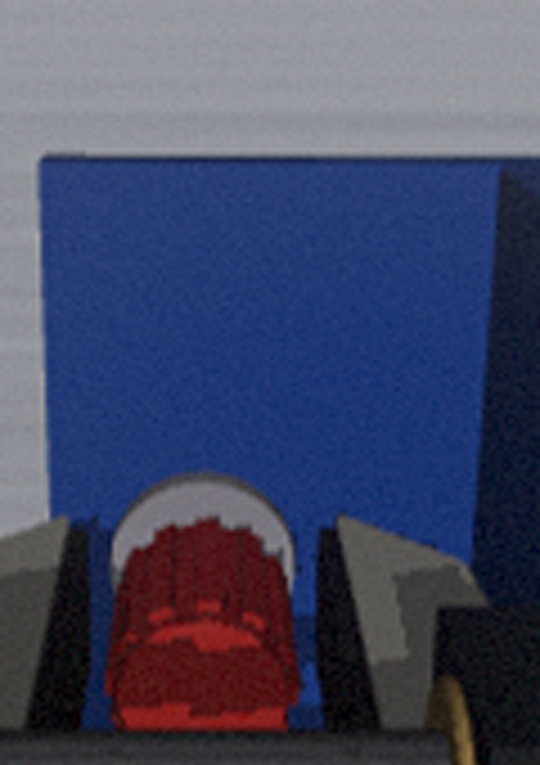

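View pics/s38c.png

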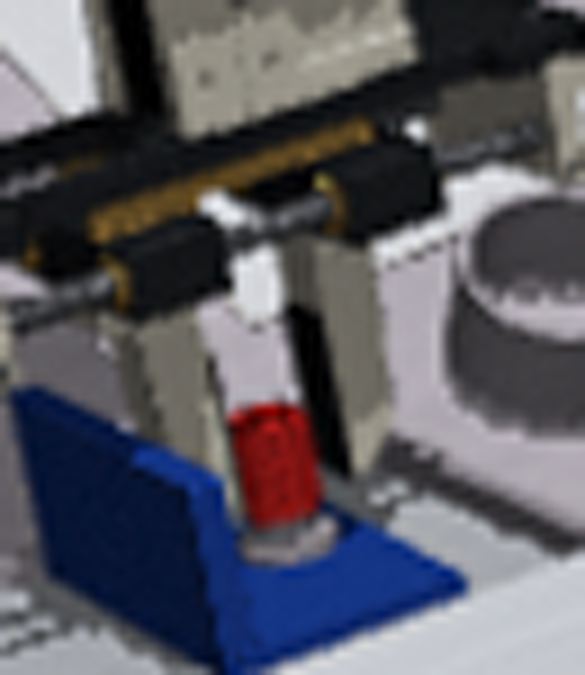

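Call:
jog_arm(
  series=[
    [-0.3,[0,0,0],[0,0,0]],
    [-0.3,[0,0,-0.008],[0,0,0]],
    [-0.3,[0,0,-0.025],[0,0,0]],
    [-0.3,[0,0,-0.05],[0,0,0]],
    [-0.3,[0,0,-0.085],[0,0,0]],
    [-0.3,[0,0,-0.12],[0,0,0]],
    [-0.3,[0,0,-0.14],[0,0,0]],
    [-0.3,[0,0,-0.14],[0,0,0]],
    [-0.3,[0,0,-0.14],[0,0,0]],
  ],
)

```text
time: 28.95
tool_pos: [0.5728, 0.1369, 0.1907]
tool_rot: [-3.14, -0.562, -0.115]
contact_force: [-0.4, 0.1, -0.0]
opening: 0.0321
```

Run:
```python
from h import *
d,st=snap("wrist","w40"); print(st["tool_pos"],st["opening"],st["contact_force"])
s,_=snap("scene","s40"); t,_=snap("top","t40"); crop(t,215,120,345,220,6,"pics/t40c.png"); crop(s,240,160,400,280,5,"pics/s40c.png"); crop(d,210,80,340,260,4,"pics/w40c.png")
Rs=Ro.from_euler("z",YAW,degrees=True)*Ro.from_euler("y",-32,degrees=True)
P=Rs.inv().apply((cloud(d).reshape(-1,3)-S)).reshape(420,560,3)
img=d["img"].astype(int)
red=(img[...,0]>90)&(img[...,1]<60); r=P[red]; r=r[(abs(r[:,0])<.03)&(abs(r[:,1])<.03)]
top=r[r[:,2]>.041]; print("knob top z",np.percentile(r[:,2],95), "centre", (top[:,:2].max(0)+top[:,:2].min(0))/2, top[:,:2].mean(0), "fit slope",np.linalg.lstsq(np.c_[top[:,:2],np.ones(len(top))],top[:,2],rcond=None)[0])
b=(img[...,2]>80)&(img[...,0]<70); q=P[b]; q=q[(q[:,0]<.06)&(q[:,0]>-.06)&(q[:,1]>-.035)&(q[:,1]<.03)&(q[:,2]<.015)]
print("foot z median",np.median(q[:,2]),"slope",np.linalg.lstsq(np.c_[q[:,:2],np.ones(len(q))],q[:,2],rcond=None)[0])
```

```text
[0.57278624 0.13694607 0.19066295] 0.032116292945059466 [-0.43773739  0.1327308  -0.01946843]
knob top z 0.04525504751431676 centre [-0.00109994  0.00086023] [-0.00081165  0.00106448] fit slope [-0.02393382 -0.01861891  0.04385174]
foot z median 0.006046709919408243 slope [0.00023415 0.00177153 0.00605281]
```

View pics/w40.png

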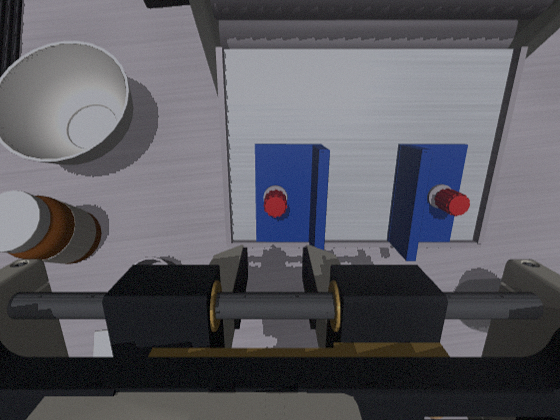

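View pics/s40.png

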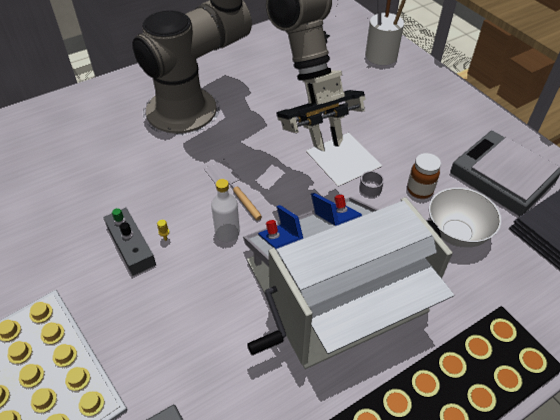

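View pics/t40.png

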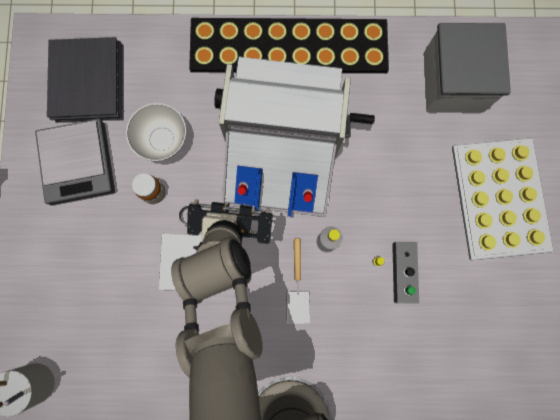

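View pics/w40c.png

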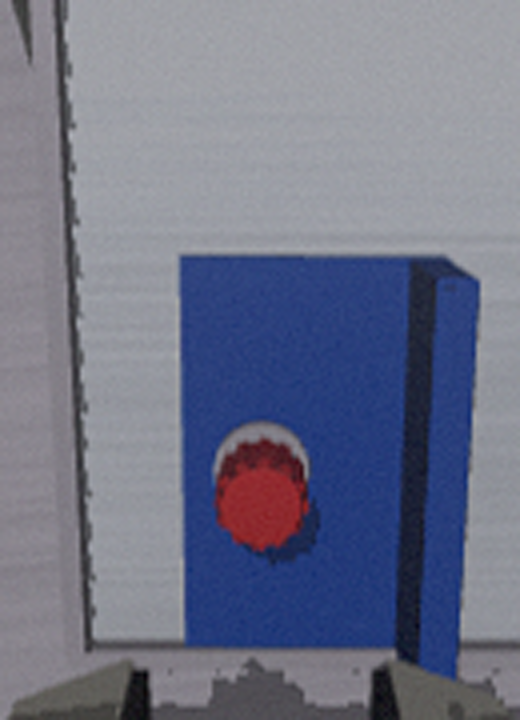

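```bash
python3 -c "
from cell import status,job
print(status.observe()['qvel'].round(3)); print(job.hand_in())"
```

```text
[-0.001  0.012 -0.002  0.     0.002 -0.   ]
the job is handed in; nothing more can be done
None
```

I fitted the loose guide on the slide as a mirror image of its twin and let go. I then put the red thumbscrew from the rack through both holes, let go, backed off about 140 mm and handed the job in at about 29 s. No verdict was reported.

**Last checks**
- **Guide:** the foot lies flat, with its top 6.0 mm off the slide and tilted less than 0.002 rad. Its lower end is against the lip and the fence is inward. Before the screw went in, its hole measured about (0.4, 1.2) mm from `slide_hole`. I did not measure it again afterwards, but it still looks seated in the last pictures.
- **Screw:** the knob's top is about 44 mm above the slide, which puts the collar on the foot. The knob's centre is about (-1.1, +0.9) mm from the hole, and it stands square within about 0.03 rad.
- **Everything else:** the other thumbscrews, bottle, jar and spatula look unmoved in the last pictures. The cutter is partly hidden by the arm in the top view, but it looks unmoved in the scene view.

**What went wrong or disagreed**
- **Fingertip position:** the visible fingertips are about 30 mm behind the stated TCP. The guide was therefore held only by the top of its fence, and my first closing on the knob missed; I went lower and gripped it.
- **Screw tilt:** the scene camera suggested the held screw was tilted, but the wrist depth showed it square. Trusting the scene camera cost two failed insertions that pressed on the foot with up to about 12 N. Squared up again, the screw went in freely.

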